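Eyelet tweezers out of their case and set to the mark

TASK

Pry the lid of the wooden case open with the thin blade, so that it stands open by itself, and lay the blade back down flat on the bench. Then take the sprung tweezers out of the case, hold them level with their tips a few centimetres above the little eyelet anvil, touching nothing, and squeeze them until the pointer on the moving arm lines up with the rider that marks the tip gap on the crossbar. Finish while still holding them there in the gripper, steady at that gap, without letting go; leave the other things alone.

Things in the scene. Friction and masses are not known exactly. Their poses are not given: they have to be found in the camera images.
- case: shallow plywood case fixed to the bench, outside 150 (its x) x 190 (its y) x 36 mm high, walls and floor 5 mm, with a wooden lid. Origin at the centre of its underside. Hinge on its +x side; its -x side is the front, where the lid sticks out 16 mm beyond the wall as a lip
- lid_hinge (a point): hinge axis of the lid, at the middle of its length, at the lid's underside (36.5 mm above the bench); the axis runs along the case's y
- lid_lip (a point): middle of the lid's free front edge, at its underside, 166 mm from the hinge axis; moves with the lid. The lid is 8 mm thick, its underside is flat and 36.5 mm above the bench when shut
- lid (a joint): lid angle, rad: 0 shut, 1.57 upright, 2.0 fully open; a stiff hinge, it stays where it is left; about 2 N at the lip lifts it
- blade_grip (a point): thin prying blade: place to hold it, on its middle line 7 mm above its underside, near its centre of mass. +x points along the tool to the blade's tip. Wooden handle 18 wide x 14 high from 75 mm behind to 25 mm ahead of this point; then a flat steel blade 18 wide x 2.5 thick, its mid-plane level with this point, to 120 mm ahead. 80 g; lies flat on the bench
- blade_tip (a point): middle of the blade's tip edge, 120 mm ahead of blade_grip
- tweezers_grip (a point): steel tweezers 140 mm long, 60 g, balanced at the pads, lying flat on the case floor: place to hold them, midway between two dark pads outside the arms, 7 mm above their underside. +x to the tips (60 mm ahead), +z up, squeeze along y. Pads 26 mm long, 14 mm high, 34 mm wide over both when released, 25 mm at a tip gap of 11 mm (1 mm less width closes the tips about 1.6 mm)
- tweezers_tips (a point): the place between the tips of the tweezers, 60 mm ahead of the grip
- squeeze (a joint): angle of the sprung +y arm, rad (the -y arm is fixed to the root): 0 released, tips 24 mm apart; the tips come 1.3 mm closer for each 0.01 rad; springs back when released. About 4 N at the pads begins to move it, 8.5 N at a tip gap of 11 mm
- pointer (a point): upright fin, 1.6 mm thick, on the moving (+y) arm just ahead of the crossbar; the axes turn with that arm
- mark (a point): front end of the thin brass fin of the rider on the crossbar, which spans both arms 46 mm ahead of the grip, up to 22 mm above the underside. Axes as tweezers_grip. The marked gap is reached when the pointer has the same y as this point in those axes (the fins in line). The rider does not stop the arms
- rider (a joint): the marked tip gap in m (between 0.008 and 0.014), where the rider stands on the crossbar; it stays as it is
- anvil_top (a point): centre of the top of the eyelet anvil, a steel post 26 mm across standing on a 70 x 70 x 12 mm steel foot fixed to the bench; its top is 40 mm above the bench
- spool: a bystander, wooden thread spool 38 mm across, 44 mm high, origin at the underside; leave it alone
- heel: a bystander, flat black rubber heel about 90 x 55 x 9 mm; leave it alone
- wax_tin: a bystander, flat tin 70 mm across and 22 mm high; leave it alone
- hammer: a bystander, hammer lying on the bench; leave it alone
- shoe: a bystander, brown leather shoe 290 mm long and 100 mm high; leave it alone
- glue: a bystander, white bottle 56 mm across, 150 mm high; leave it alone
- brush: a bystander, shoe brush 150 x 45 x 40 mm; leave it alone
- tub: small brass tub, 24 mm across, 20 mm high, standing inside the case in the corner at about (+50, +72) mm of the case; leave it there

How it is judged:
By the outcome, as a careful person would: the job done as asked, in the order asked, and still so for the second after the job is handed in, while the arm keeps its last pose, push and grip.
It also fails if it takes over 64 s, if anything falls off the work surface, if the arm or the gripper's body presses on something with over 40 N, if the wrist force passes 120 N, or if a joint passes its speed limit or range.

ROBOT

A 6-joint arm with a two-finger parallel gripper is mounted at the origin on the work surface. World frame = base frame: x ahead of the robot, y to its left, z up, the work surface at z = 0. Lengths are in mm, angles in rad, forces in N, time in s.
With the tool pointing down it reaches from about 400 to 825 mm from the base axis. Payload 7 kg.
Tool frame: the origin (TCP) lies midway between the tips of the shut fingers; the grasp point (between the pads) lies grip_depth behind it (grip_depth is the distance from the TCP to the grasp point, in mm); z points along the fingers, x is the direction in which the jaws open and shut, and the axes are right-handed (so a half turn about z gives the same grasp; the last joint's range is limited). The gripper opens to 88 mm and grips with 3 to 60 N. Pads are 19 mm wide; open, the fingers measure 130 mm over their backs; the gripper's body (78 mm by 193 mm) begins 47 mm behind the grasp point.
Start: joints at [1.58, 0.359, 0.012, 0, -1.224, -0.288], TCP at [185.771, 648.91, 226.561] pointing down, gripper open.
Joint ranges: [-3.07, 3.07], [-1.43, 2.12], [-1.02, 1.25], [-3.03, 1.67], [-3.05, -0], [-3.03, 3.03]. Speed limits (rad/s): [2.39, 2.39, 3.01, 3.14, 3.14, 3.14].

INTERFACE

Orientations are given as a 3x3 rotation matrix whose columns are the frame's x, y, z axes.
In Python, from rig import state, snapshot, get_calibration, finish_job, grip_depth gives the robot as it stands. The module is installed in compiled form; this text tells all that it offers.
- The arm moves only by the tool move_arm, never from a script. Its argument "steps" is a list of rows, each an object with "delta_pos": the shift along the tool's x, y, z each as a share of 3 cm, from -1 to 1, a list of three; "rotation": the turn, a rotation vector about the tool's x, y, z each as a share of pi/4 rad, from -1 to 1, a list of three. In form: [{"delta_pos": [x, y, z], "rotation": [rx, ry, rz]}, ...]. A call has 1 to 5 rows; each row shifts and turns the commanded pose from where the row before left it, along the tool's axes as they then stand; what a row does not reach is not made up. A row lasts 1/8 s, in which the tool goes at most 62.5 mm and 10.7 degrees, less where a joint would pass 70% of its speed; a pose out of reach is approached as far as the arm can. A call with a number of a shift or a turn outside -1 to 1 is refused whole. A call with a gripper value outside its range is refused whole. "fingers" is the opening, from 0 (shut) to 1 (fully open), set as the call begins (left out, the last holds). The fingers move at their own pace and stop on an object; "grip_force" is the grip in N (left out, the last holds). Time passes only in rows, so rows that do not move let the fingers close. It gives the time, the measured TCP pose, the force and the opening at its end, in the units of the state.
- state(): the state, without advancing time (a new reading comes with each control period).
- snapshot(name): name is "scene" or "top" or "wrist"; returns the picture (400x640x3 uint8, blue, green, red); there is no depth.
- get_calibration(name): a dict with "camera_matrix" (3x3 intrinsics, pixels), "dist_coeffs" ([k1, k2, p1, p2, k3] as OpenCV has them; the pictures are not rectified), "T" (4x4, takes a point from camera to world coordinates). Camera axes: x right, y down, z forward; pixel columns grow to the right and rows downward; lengths in mm; the calibration is good to about 2 mm. A picture is of the moment at which its call begins: read the wrist's pose just before it. get_calibration takes no time and is no camera call; for the wrist camera it gives the pose at the moment of the call.
- finish_job(): hands the job in, once; it reports no verdict.
The state is a dict: "time": time; "joint_pos": joint angles; "joint_vel": joint speeds; "joint_efforts": joint torques, N m; "eef_pos": TCP position; "tcp_rot": TCP orientation; "contact_force": force on the tool from outside, world axes, zero at the start; "wrist_torque": the same for the moment, N m; "opening": finger opening in mm.
Only numpy, scipy, OpenCV 4.12 (cv2) and the standard library are available. Lean on these libraries where they do the work, as an engineer would, in place of code of your own. Each camera call takes 0.05 s, during which the arm holds its last target.

## Working session

There is one attempt and no reset: what is moved stays moved. The work goes in short steps, Python scripts to look and compute and a tool call to move; the robot and the scene stay as the last step left them, time stands still between calls to the robot, and variables do not carry over. Pictures are saved under pics/ and viewed, and the job is handed in when it is done.

Besides the shell and the picture viewer there is one more tool, called after ">>>" as name([rows], argument=value, ...), one row to a line, values as JSON. move_arm: Moves the arm, as the interface text tells. Its arguments: {"type":"object","properties":{"steps":{"type":"array"},"fingers":{"type":"number"},"grip_force":{"type":"number"}},"required":["steps"]}

```bash
mkdir -p pics; ls; python3 - <<'E'
from rig import *
import cv2, numpy as np
print(state()); print(grip_depth if not callable(grip_depth) else grip_depth())
for n in ["scene","top","wrist"]:
    c=get_calibration(n); print(n,np.round(c["camera_matrix"],1).tolist(),c["dist_coeffs"],np.round(c["T"],3).tolist())
    cv2.imwrite(f"pics/{n}0.png",snapshot(n))
E
```

```text
pics
{'time': 0.0, 'joint_pos': array([ 1.58010592e+00,  3.59382800e-01,  1.10870297e-02, -3.39289295e-04,
       -1.22410066e+00, -2.88061860e-01]), 'joint_vel': array([ 0.00034289,  0.00010402,  0.00109909, -0.00048698, -0.00045617,
       -0.00122709]), 'joint_efforts': array([-2.31169741e-05, -5.82719135e+01,  2.93046659e+01,  6.99694633e+00,
        6.94145914e-03, -1.62413630e-04]), 'eef_pos': array([185.65046098, 648.47340603, 225.63954593]), 'tcp_rot': array([[-2.75267123e-01, -9.61367733e-01, -3.04192019e-04],
       [-9.61366408e-01,  2.75267251e-01, -1.60298748e-03],
       [ 1.62479454e-03, -1.48809762e-04, -9.99998669e-01]]), 'contact_force': array([-0.54776443, -0.05199466,  0.52195907]), 'wrist_torque': array([0.006434  , 0.00823041, 0.00936203]), 'opening': 87.86084011662079}
18.8
scene [[487.7, 0.0, 328.0], [0.0, 487.7, 197.1], [0.0, 0.0, 1.0]] [-0.1306004  0.         0.         0.         0.       ] [[-0.355, 0.698, -0.622, 1466.411], [0.935, 0.259, -0.243, 340.656], [-0.008, -0.667, -0.745, 1100.907], [0.0, 0.0, 0.0, 1.0]]
top [[417.7, 0.0, 319.2], [0.0, 417.7, 204.2], [0.0, 0.0, 1.0]] [-0.04531382  0.          0.          0.          0.        ] [[-0.01, -0.989, 0.147, 454.539], [-1.0, 0.01, 0.003, 7.252], [-0.004, -0.147, -0.989, 1003.345], [0.0, 0.0, 0.0, 1.0]]
wrist [[319.0, 0.0, 319.3], [0.0, 319.0, 197.4], [0.0, 0.0, 1.0]] [-0.01073172  0.          0.          0.          0.        ] [[-0.275, -0.921, -0.276, 260.693], [-0.961, 0.264, 0.076, 628.714], [0.003, 0.286, -0.958, 383.374], [0.0, 0.0, 0.0, 1.0]]
```

View pics/scene0.png

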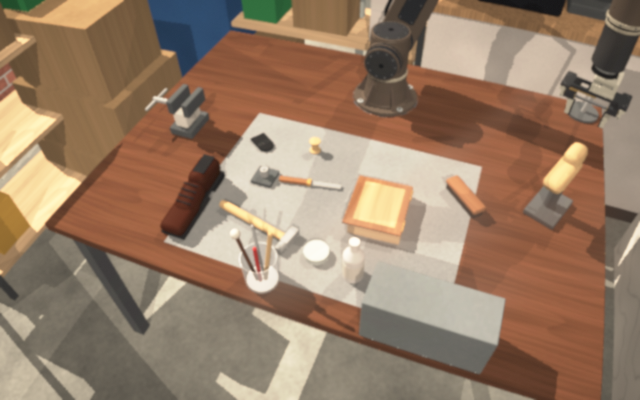

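View pics/top0.png

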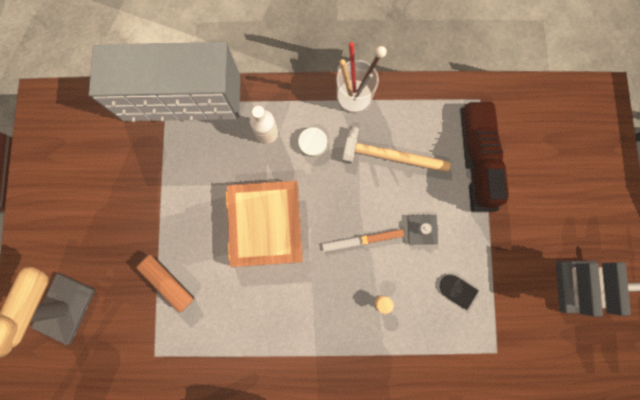

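View pics/wrist0.png

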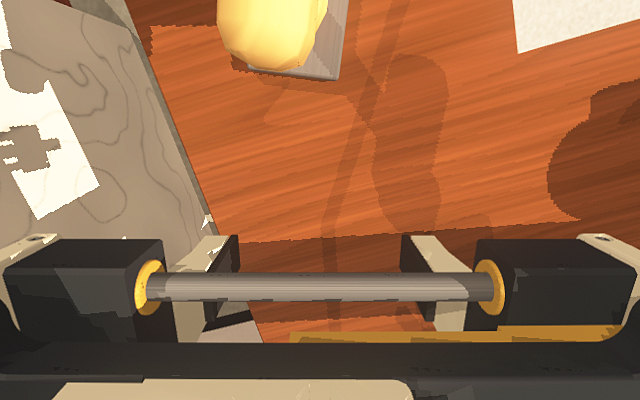

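```bash
cat > h.py <<'E'
from rig import *
import cv2, numpy as np
def ray(n,uv,c=None):
    c=c or get_calibration(n)
    p=cv2.undistortPoints(np.array([[uv]],float),np.array(c["camera_matrix"]),np.array(c["dist_coeffs"]))[0,0]
    T=np.array(c["T"]); return T[:3,3],T[:3,:3]@np.array([p[0],p[1],1])
def onz(n,uv,z,c=None):
    o,d=ray(n,uv,c); return o+d*(z-o[2])/d[2]
def proj(n,P,c=None):
    c=c or get_calibration(n); T=np.linalg.inv(np.array(c["T"]))
    P=np.atleast_2d(P)@T[:3,:3].T+T[:3,3]
    return cv2.projectPoints(P,np.zeros(3),np.zeros(3),np.array(c["camera_matrix"]),np.array(c["dist_coeffs"]))[0][:,0]
def crop(im,x0,y0,x1,y1,f,name):
    cv2.imwrite("pics/"+name,cv2.resize(im[y0:y1,x0:x1],None,fx=f,fy=f,interpolation=cv2.INTER_CUBIC))
E
python3 - <<'E'
from h import *
t=cv2.imread("pics/top0.png"); s=cv2.imread("pics/scene0.png")
crop(t,210,170,450,320,3.3,"t1.png"); crop(s,240,120,430,260,4,"s1.png")
E
```

```text
(no output)
```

View pics/t1.png

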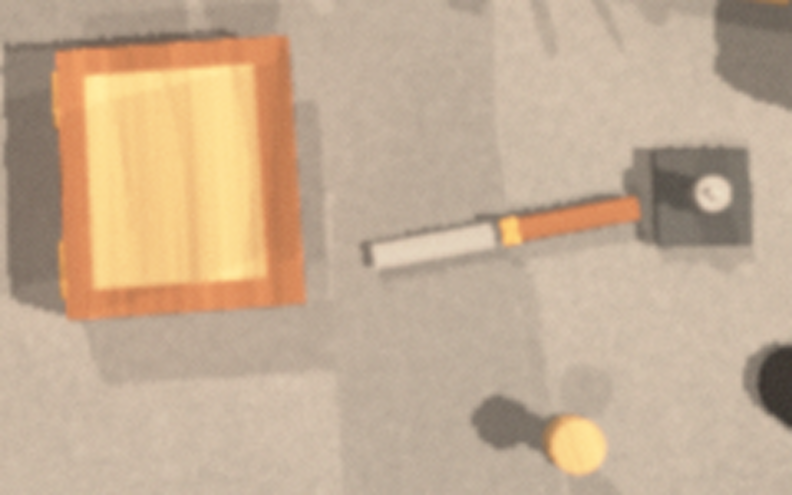

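View pics/s1.png

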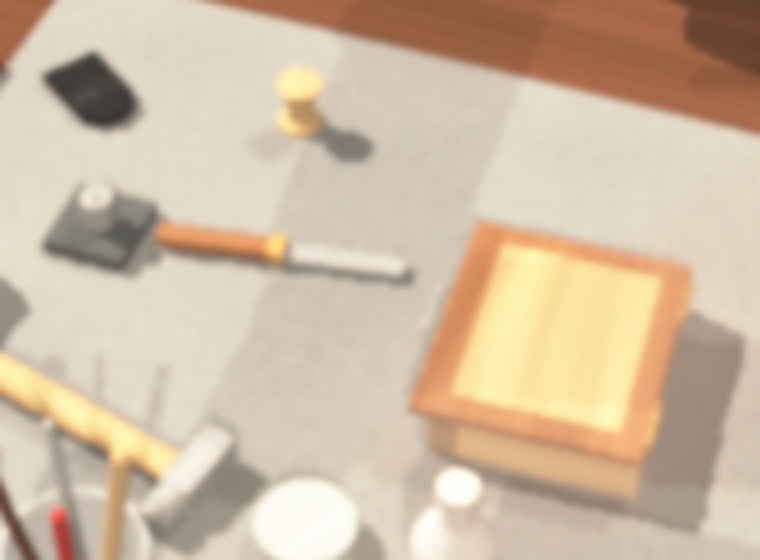

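```bash
python3 - <<'E'
from h import *
c=lambda u,v:(210+u/3.3,170+v/3.3)
for n,p,z in [("lidTL",(55,50),44.5),("TR",(290,37),44.5),("BR",(305,302),44.5),("BL",(68,320),44.5),("tip",(369,255),7),("ferrL",(500,233),8),("hand",(640,209),14),("anvil",(713,192),40),("footBL",(655,243),12),("footTL",(655,148),12)]:
    print(n,np.round(onz("top",c(*p),z),1))
cs=lambda u,v:(240+u/4,120+v/4)
for n,p,z in [("lid far-left(=hingeless,near base)",(478,222),44.5),("lip near",(412,408),44.5),("hinge near",(642,460),44.5),("hinge far",(692,270),44.5),("tip",(408,270),7),("hand",(160,232),10),("anvil",(97,195),40)]:
    print(n,np.round(onz("scene",cs(*p),z),1))
E
```

```text
lidTL [644.7 226.6  44.5]
TR [652.2  59.5  44.5]
BR [465.7  49.6  44.5]
BL [454.7 213.5  44.5]
tip [499.3   5.1   7. ]
ferrL [514.  -89.6   8. ]
hand [ 529.8 -190.2   14. ]
anvil [ 539.1 -236.9   40. ]
footBL [ 505.4 -200.4   12. ]
footTL [ 574.1 -203.2   12. ]
lid far-left(=hingeless,near base) [468.9  54.7  44.5]
lip near [656.7  68.6  44.5]
hinge near [645.2 230.9  44.5]
hinge far [460.7 219.4  44.5]
tip [501.   10.4   7. ]
hand [ 532.6 -183.7   10. ]
anvil [ 538.9 -231.9   40. ]
```

```bash
cat >> h.py <<'E'
from scipy.spatial.transform import Rotation as R
def rows(path,yaws=None,rot0=None,p0=None):
    """path: list of world TCP targets, yaws: per-row turn about tool z (rad)"""
    s=state(); M=np.array(s["tcp_rot"]) if rot0 is None else rot0; p=np.array(s["eef_pos"]) if p0 is None else np.array(p0)
    # tool vertical assumed exact
    out=[]
    for k,q in enumerate(path):
        d=M.T@(np.array(q)-p)/30; w=0 if yaws is None else yaws[k]
        out.append((np.round(d,2).tolist(),round(w/(np.pi/4),3)))
        p=p+M@(np.round(d,2)*30); M=M@R.from_rotvec([0,0,w]).as_matrix()
    return out,p,M
E
python3 - <<'E'
from h import *
s=state();p=s["eef_pos"]
N=30
r0,a0=np.hypot(*p[:2]),np.arctan2(p[1],p[0]); q=np.array([518,-111.]);r1,a1=np.hypot(*q),np.arctan2(q[1],q[0])
path=[];ts=(np.arange(N)+1)/N
for t in ts:
    z=p[2]+(160-p[2])*max(0,(t-.75)/.25)
    r=r0+(r1-r0)*t;a=a0+(a1-a0)*t; path.append([r*np.cos(a),r*np.sin(a),z])
M=s["tcp_rot"];a=np.arctan2(M[1,0],M[0,0]); print(a)
tot=a-(0.155-2*np.pi); print(tot)
o,pp,MM=rows(path,[tot/N]*N)
for x in o: print(x)
print(pp,MM)
E
```

```text
-1.8496498305087805
4.278535476670806
([0.19, -1.12, 0.0], np.float64(0.182))
([0.08, -1.12, 0.0], np.float64(0.182))
([-0.01, -1.12, 0.0], np.float64(0.182))
([-0.12, -1.1, 0.0], np.float64(0.182))
([-0.22, -1.08, 0.0], np.float64(0.182))
([-0.31, -1.05, 0.0], np.float64(0.182))
([-0.41, -1.01, 0.0], np.float64(0.182))
([-0.49, -0.96, 0.01], np.float64(0.182))
([-0.57, -0.9, -0.0], np.float64(0.182))
([-0.65, -0.85, -0.0], np.float64(0.182))
([-0.71, -0.77, -0.0], np.float64(0.182))
([-0.78, -0.7, -0.0], np.float64(0.182))
([-0.83, -0.62, 0.0], np.float64(0.182))
([-0.88, -0.54, 0.0], np.float64(0.182))
([-0.92, -0.45, 0.0], np.float64(0.182))
([-0.95, -0.37, 0.0], np.float64(0.182))
([-0.96, -0.27, 0.0], np.float64(0.182))
([-0.98, -0.18, 0.01], np.float64(0.182))
([-0.99, -0.1, -0.0], np.float64(0.182))
([-0.98, 0.0, -0.0], np.float64(0.182))
([-0.97, 0.09, -0.0], np.float64(0.182))
([-0.95, 0.17, 0.0], np.float64(0.182))
([-0.93, 0.26, 0.15], np.float64(0.182))
([-0.89, 0.34, 0.29], np.float64(0.182))
([-0.85, 0.41, 0.3], np.float64(0.182))
([-0.8, 0.48, 0.29], np.float64(0.182))
([-0.74, 0.55, 0.29], np.float64(0.182))
([-0.69, 0.61, 0.3], np.float64(0.182))
([-0.62, 0.66, 0.29], np.float64(0.182))
([-0.56, 0.71, 0.3], np.float64(0.182))
[ 517.86079171 -110.89468773  159.85778693] [[ 9.88011477e-01  1.54380330e-01 -1.88868202e-04]
 [ 1.54379961e-01 -9.88010703e-01 -1.29531776e-03]
 [-3.86575388e-04  1.25063135e-03 -9.99999143e-01]]
```

>>> move_arm([
  {"delta_pos":[0.19,-1,0],"rotation":[0,0,0.182]},
  {"delta_pos":[0.08,-1,0],"rotation":[0,0,0.182]},
  {"delta_pos":[-0.01,-1,0],"rotation":[0,0,0.182]},
  {"delta_pos":[-0.12,-1,0],"rotation":[0,0,0.182]},
  {"delta_pos":[-0.22,-1,0],"rotation":[0,0,0.182]},
], fingers=0.5)

```text
time: 0.78
eef_pos: [315.5, 569.2, 226.2]
tcp_rot: [[-0.841, -0.542, -0.0], [-0.542, 0.841, -0.001], [0.001, -0.0, -1.0]]
contact_force: [-0.1, 0.3, 1.0]
opening: 45.8
```

>>> move_arm([
  {"delta_pos":[-0.31,-1,0],"rotation":[0,0,0.182]},
  {"delta_pos":[-0.41,-1,0],"rotation":[0,0,0.182]},
  {"delta_pos":[-0.49,-0.96,0],"rotation":[0,0,0.182]},
  {"delta_pos":[-0.57,-0.9,0],"rotation":[0,0,0.182]},
  {"delta_pos":[-0.65,-0.85,0],"rotation":[0,0,0.182]},
])

```text
time: 1.4
eef_pos: [426.2, 454.0, 226.2]
tcp_rot: [[-0.99, 0.142, -0.0], [0.142, 0.99, -0.001], [0.0, -0.001, -1.0]]
contact_force: [0.8, -0.1, 0.3]
opening: 44.0
```

>>> move_arm([
  {"delta_pos":[-0.71,-0.77,0],"rotation":[0,0,0.182]},
  {"delta_pos":[-0.78,-0.7,0],"rotation":[0,0,0.182]},
  {"delta_pos":[-0.83,-0.62,0],"rotation":[0,0,0.182]},
  {"delta_pos":[-0.88,-0.54,0],"rotation":[0,0,0.182]},
  {"delta_pos":[-0.92,-0.45,0],"rotation":[0,0,0.182]},
])

```text
time: 2.02
eef_pos: [501.4, 318.2, 226.3]
tcp_rot: [[-0.655, 0.756, -0.0], [0.756, 0.655, -0.0], [0.0, -0.0, -1.0]]
contact_force: [0.5, -0.1, -0.2]
opening: 43.5
```

>>> move_arm([
  {"delta_pos":[-0.95,-0.37,0],"rotation":[0,0,0.182]},
  {"delta_pos":[-0.96,-0.27,0],"rotation":[0,0,0.182]},
  {"delta_pos":[-0.98,-0.18,0],"rotation":[0,0,0.182]},
  {"delta_pos":[-0.99,-0.1,0],"rotation":[0,0,0.182]},
  {"delta_pos":[-0.98,0,0],"rotation":[0,0,0.182]},
])

```text
time: 2.65
eef_pos: [537.7, 173.5, 226.3]
tcp_rot: [[0.001, 1.0, -0.0], [1.0, -0.001, -0.0], [-0.0, -0.0, -1.0]]
contact_force: [-0.2, -0.5, 1.3]
opening: 43.9
```

>>> move_arm([
  {"delta_pos":[-0.97,0.09,0],"rotation":[0,0,0.182]},
  {"delta_pos":[-0.95,0.17,0],"rotation":[0,0,0.182]},
  {"delta_pos":[-0.93,0.26,0.15],"rotation":[0,0,0.182]},
  {"delta_pos":[-0.89,0.34,0.29],"rotation":[0,0,0.182]},
  {"delta_pos":[-0.85,0.41,0.3],"rotation":[0,0,0.182]},
])

```text
time: 3.28
eef_pos: [536.1, 29.9, 204.0]
tcp_rot: [[0.656, 0.755, -0.0], [0.755, -0.656, 0.0], [-0.0, -0.0, -1.0]]
contact_force: [-0.6, -0.5, 0.5]
opening: 43.7
```

>>> move_arm([
  {"delta_pos":[-0.8,0.48,0.29],"rotation":[0,0,0.182]},
  {"delta_pos":[-0.74,0.55,0.29],"rotation":[0,0,0.182]},
  {"delta_pos":[-0.69,0.61,0.3],"rotation":[0,0,0.182]},
  {"delta_pos":[-0.62,0.66,0.29],"rotation":[0,0,0.182]},
  {"delta_pos":[-0.56,0.71,0.3],"rotation":[0,0,0.182]},
])

```text
time: 3.9
eef_pos: [502.7, -126.1, 158.2]
tcp_rot: [[0.984, 0.177, -0.005], [0.177, -0.983, 0.047], [0.004, -0.047, -0.999]]
contact_force: [1.1, -0.6, 0.1]
opening: 43.7
```

```bash
python3 - <<'E'
from h import *
s=state();print(s["time"],s["eef_pos"],s["joint_pos"])
np.save("cw1.npy",get_calibration("wrist")["T"]);cv2.imwrite("pics/w1.png",snapshot("wrist"))
E
```

```text
3.9 [ 502.73771158 -126.09210729  158.23525894] [ 0.09581393  0.16998222 -0.39141378 -0.05589809 -1.01047304 -3.02962082]
```

View pics/w1.png

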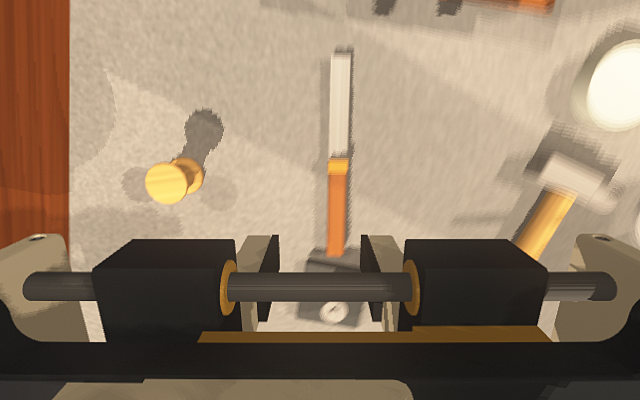

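```bash
python3 - <<'E'
from h import *
c=get_calibration("wrist"); print(state()["time"]); c["T"]=np.load("cw1.npy")
for n,p,z in [("tip",(343,50),8.3),("blade base",(339,157),8),("ferr",(338,174),14),("handle end",(336,256),14),("anvil",(333,312),40)]:
    print(n,np.round(onz("wrist",p,z,c),1))
E
```

```text
3.95
tip [501.6   6.6   8.3]
blade base [516.6 -89.    8. ]
ferr [ 518.3 -104.6   14. ]
handle end [ 532.7 -189.3   14. ]
anvil [ 537.6 -237.5   40. ]
```

>>> move_arm([
  {"delta_pos":[0,0,0],"rotation":[0,0,-0.22]},
  {"delta_pos":[0,0,0],"rotation":[0,0,-0.22]},
  {"delta_pos":[0,0,0],"rotation":[0,0,-0.22]},
  {"delta_pos":[0,0,0],"rotation":[0,0,-0.22]},
  {"delta_pos":[0,0,0],"rotation":[0,0,-0.22]},
])

```text
time: 4.58
eef_pos: [502.8, -125.6, 158.3]
tcp_rot: [[0.498, 0.867, -0.006], [0.866, -0.497, 0.046], [0.037, -0.028, -0.999]]
contact_force: [-0.1, -0.6, -0.6]
opening: 43.9
```

>>> move_arm([
  {"delta_pos":[0,0,0.3],"rotation":[0,0,-0.22]},
  {"delta_pos":[0,0,0.3],"rotation":[0,0,-0.22]},
  {"delta_pos":[0,0,0.3],"rotation":[0,0,-0.22]},
  {"delta_pos":[0,0,0.3],"rotation":[0,0,-0.22]},
  {"delta_pos":[0,0,0.3],"rotation":[0,0,-0.22]},
])

```text
time: 5.2
eef_pos: [502.6, -123.4, 113.1]
tcp_rot: [[-0.336, 0.942, -0.006], [0.941, 0.336, 0.046], [0.046, 0.01, -0.999]]
contact_force: [-0.1, 0.7, 0.5]
opening: 44.0
```

>>> move_arm([
  {"delta_pos":[0,0,0],"rotation":[0,0,-0.22]},
  {"delta_pos":[0,0,0],"rotation":[0,0,-0.22]},
  {"delta_pos":[0,0,0],"rotation":[0,0,-0.22]},
  {"delta_pos":[0,0,0],"rotation":[0,0,-0.22]},
  {"delta_pos":[0,0,0],"rotation":[0,0,-0.22]},
])

```text
time: 5.82
eef_pos: [502.6, -123.4, 113.4]
tcp_rot: [[-0.934, 0.356, -0.006], [0.356, 0.933, 0.046], [0.022, 0.041, -0.999]]
contact_force: [-0.4, 0.1, -0.1]
opening: 43.8
```

```bash
python3 - <<'E'
from h import *
s=state();print(s["time"],s["eef_pos"],s["joint_pos"],s["tcp_rot"])
E
```

```text
5.825 [ 502.55309045 -123.44944576  113.35815625] [ 0.10166782  0.21793831 -0.44753593 -0.05929422 -0.90699312 -0.42935177] [[-0.93432677  0.35637437 -0.00554943]
 [ 0.35575645  0.93342853  0.04635213]
 [ 0.02169871  0.04133379 -0.99890975]]
```

```bash
cat >> h.py <<'E'
def Rot(yaw_y,pitch=0):
    """tool down, tool y axis at azimuth yaw_y"""
    y=np.array([np.cos(yaw_y),np.sin(yaw_y),0]);z=np.array([0,0,-1.]);x=np.cross(y,z)
    return np.c_[x,y,z]
def plan(wps):
    """wps: list of (pos,Rot,N)"""
    s=state();p=np.array(s["eef_pos"]);M=R.from_matrix(s["tcp_rot"])
    for q,Rt,N in wps:
        q=np.array(q,float);p0=p.copy();w=(M.inv()*R.from_matrix(Rt)).as_rotvec()/N
        for k in range(N):
            t=p0+(q-p0)*(k+1)/N
            d=np.round(M.inv().apply(t-p)/30,3);r=np.round(w/(np.pi/4),3)
            print(d.tolist(),r.tolist(), "!!" if abs(d).max()>1 or np.linalg.norm(r)>.237 else "")
            p=p+M.apply(d*30);M=M*R.from_rotvec(r*np.pi/4)
        print("->",np.round(p,1))
E
python3 - <<'E'
from h import *
A=Rot(np.pi/2+.158)
plan([([520,-112,60],A,3),([520,-112,3.5],A,3)])
E
```

```text
[-0.149, 0.163, 0.597] [0.02, -0.004, -0.222] 
[-0.174, 0.145, 0.595] [0.02, -0.004, -0.222] 
[-0.195, 0.122, 0.594] [0.02, -0.004, -0.222] 
-> [ 520. -112.   60.]
[-0.001, 0.0, 0.628] [-0.0, -0.001, 0.0] 
[0.0, 0.001, 0.627] [-0.0, -0.001, 0.0] 
[0.001, 0.0, 0.628] [-0.0, -0.001, 0.0] 
-> [ 520.  -112.     3.5]
```

>>> move_arm([
  {"delta_pos":[-0.15,0.163,0.6],"rotation":[0.02,-0.004,-0.222]},
  {"delta_pos":[-0.174,0.145,0.6],"rotation":[0.02,-0.004,-0.222]},
  {"delta_pos":[-0.195,0.122,0.6],"rotation":[0.02,-0.004,-0.222]},
  {"delta_pos":[0,0,0.4],"rotation":[0,0,0]},
  {"delta_pos":[0,0,0],"rotation":[0,0,0]},
])

```text
time: 6.45
eef_pos: [519.4, -112.2, 46.9]
tcp_rot: [[-0.989, -0.149, -0.003], [-0.149, 0.989, -0.001], [0.003, -0.0, -1.0]]
contact_force: [0.2, 0.1, 0.1]
opening: 44.1
```

```bash
python3 - <<'E'
from h import *
s=state();print(s["time"],s["eef_pos"],s["joint_pos"],s["tcp_rot"])
A=Rot(np.pi/2+.158)
plan([([520,-112,3.5],A,3)])
cv2.imwrite("pics/w2.png",snapshot("wrist"))
E
```

```text
6.45 [ 519.35106639 -112.22928444   46.8515016 ] [ 1.56767766e-01  3.17146291e-01 -5.24018921e-01  5.43534501e-04
 -7.32973434e-01 -7.71303787e-03] [[-9.88846320e-01 -1.48904096e-01 -3.24447443e-03]
 [-1.48901995e-01  9.88851566e-01 -8.81021463e-04]
 [ 3.33949132e-03 -3.88086115e-04 -9.99994349e-01]]
[-0.009, 0.002, 0.482] [-0.0, -0.001, -0.004] 
[-0.009, 0.001, 0.481] [-0.0, -0.001, -0.004] 
[-0.008, 0.002, 0.482] [-0.0, -0.001, -0.004] 
-> [ 520.  -112.     3.5]
```

View pics/w2.png

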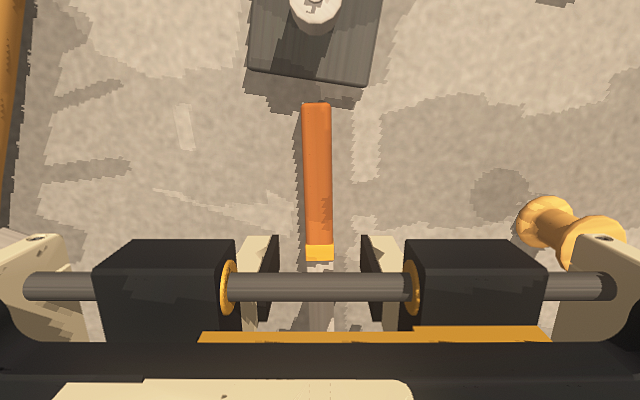

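```bash
python3 - <<'E'
from h import *
for p in [(317,103),(320,260),(301,180),(334,180)]: print(np.round(onz("wrist",p,14),1))
print(proj("wrist",[[520,-112,7]]))
E
```

```text
[ 533.1 -187.3   14. ]
[516.3 -88.6  14. ]
[ 536.1 -140.8   14. ]
[ 516.  -143.9   14. ]
[[319.77220336 222.87696677]]
```

>>> move_arm([
  {"delta_pos":[0,0,0.48],"rotation":[0,-0.001,-0.004]},
  {"delta_pos":[0,0,0.48],"rotation":[0,-0.001,-0.004]},
  {"delta_pos":[0,0,0.48],"rotation":[0,-0.001,-0.004]},
])

```text
time: 6.88
eef_pos: [520.0, -112.3, 3.5]
tcp_rot: [[-0.987, -0.162, 0.001], [-0.162, 0.987, -0.001], [-0.001, -0.001, -1.0]]
contact_force: [-0.4, 0.1, -0.1]
opening: 43.6
```

>>> move_arm([
  {"delta_pos":[0,0,0],"rotation":[0,0,0]},
  {"delta_pos":[0,0,0],"rotation":[0,0,0]},
  {"delta_pos":[0,0,0],"rotation":[0,0,0]},
  {"delta_pos":[0,0,0],"rotation":[0,0,0]},
], fingers=0, grip_force=55)

```text
time: 7.38
eef_pos: [520.6, -112.1, 4.9]
tcp_rot: [[-0.987, -0.162, 0.002], [-0.162, 0.987, -0.0], [-0.002, -0.001, -1.0]]
contact_force: [0.9, 0.8, 0.0]
opening: 17.1
```

```bash
python3 - <<'E'
from h import *
t=cv2.imread("pics/top0.png"); s=cv2.imread("pics/scene0.png")
# lid corners average of views
T=np.array([[644.7,226.6],[652.2,59.5],[465.7,49.6],[454.7,213.5]]);S=np.array([[645.2,230.9],[656.7,68.6],[468.9,54.7],[460.7,219.4]])
m=(T+S)/2;print(m, np.linalg.norm(m-np.roll(m,1,0),axis=1))
lip=(m[1]+m[2])/2;hin=(m[0]+m[3])/2;print("lip",lip,"hinge side",hin,np.degrees(np.arctan2(*(hin-lip)[::-1])),np.degrees(np.arctan2(*(m[1]-m[2])[::-1])),np.degrees(np.arctan2(*(m[0]-m[3])[::-1])))
E
```

```text
[[644.95 228.75]
 [654.45  64.05]
 [467.3   52.15]
 [457.7  216.45]] [187.6535438  164.97375549 187.52795125 164.5802236 ]
lip [560.875  58.1  ] hinge side [551.325 222.6  ] 93.32256055407782 3.638274703931924 3.758222104366351
```

```bash
python3 - <<'E'
from h import *
A0=Rot(np.pi/2+.162);A=Rot(np.radians(93.5))
plan([([520.6,-112.1,26],A0,2),([570,-86,26],A,5)])
E
```

```text
[-0.001, -0.0, -0.351] [-0.001, 0.001, 0.0] 
[-0.001, -0.0, -0.351] [-0.001, 0.001, 0.0] 
-> [ 520.6 -112.1   26. ]
[-0.353, 0.118, 0.0] [0.0, 0.0, 0.026] 
[-0.351, 0.126, 0.0] [0.0, 0.0, 0.026] 
[-0.348, 0.132, 0.001] [0.0, 0.0, 0.026] 
[-0.345, 0.14, -0.0] [0.0, 0.0, 0.026] 
[-0.342, 0.147, 0.0] [0.0, 0.0, 0.026] 
-> [570. -86.  26.]
```

>>> move_arm([
  {"delta_pos":[0,0,-0.35],"rotation":[0,0,0]},
  {"delta_pos":[0,0,-0.35],"rotation":[0,0,0]},
  {"delta_pos":[-0.353,0.118,0],"rotation":[0,0,0.026]},
  {"delta_pos":[-0.351,0.126,0],"rotation":[0,0,0.026]},
  {"delta_pos":[-0.348,0.132,0],"rotation":[0,0,0.026]},
])

```text
time: 8.0
eef_pos: [550.7, -96.0, 25.3]
tcp_rot: [[-0.995, -0.1, 0.001], [-0.1, 0.995, -0.001], [-0.001, -0.001, -1.0]]
contact_force: [-0.0, -0.3, -0.1]
opening: 17.2
```

>>> move_arm([
  {"delta_pos":[-0.345,0.14,0],"rotation":[0,0,0.026]},
  {"delta_pos":[-0.342,0.147,0],"rotation":[0,0,0.026]},
  {"delta_pos":[0,0,0],"rotation":[0,0,0]},
])

```text
time: 8.38
eef_pos: [570.4, -85.6, 25.3]
tcp_rot: [[-0.998, -0.061, 0.001], [-0.061, 0.998, -0.001], [-0.001, -0.001, -1.0]]
contact_force: [-0.1, -0.7, -1.3]
opening: 17.0
```

```bash
python3 - <<'E'
from h import *
s=state();print(s["time"],s["eef_pos"],s["contact_force"])
t=snapshot("top");sc=snapshot("scene")
crop(t,240,170,400,290,4.8,"t2.png");crop(sc,290,150,420,250,6,"s2.png")
E
```

```text
8.375 [570.40456912 -85.61437089  25.30789057] [-0.10106121 -0.67475235 -1.32955517]
```

View pics/t2.png

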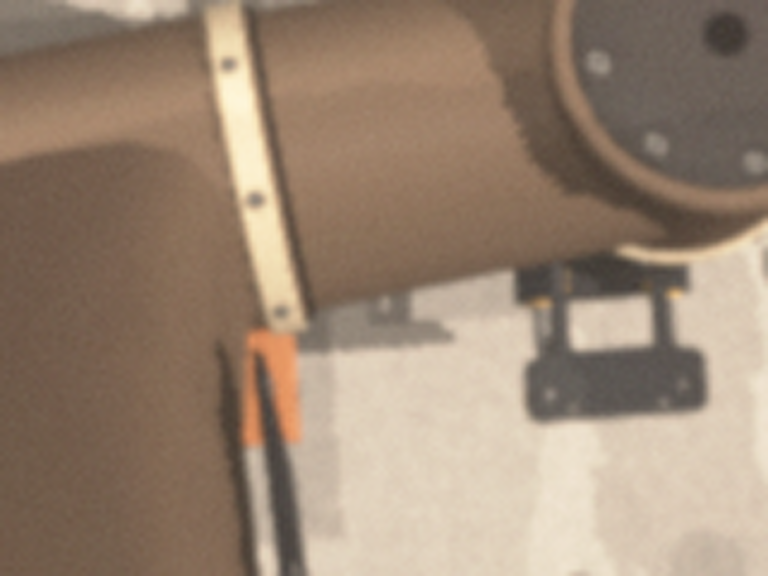

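View pics/s2.png

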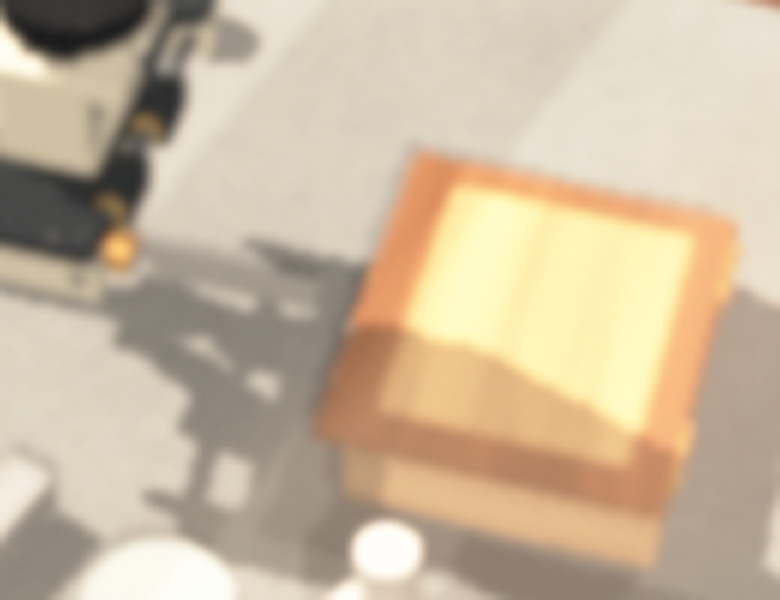

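```bash
python3 - <<'E'
from h import *
cv2.imwrite("pics/s3.png",snapshot("scene"));cv2.imwrite("pics/t3.png",snapshot("top"))
E
```

```text
(no output)
```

View pics/s3.png

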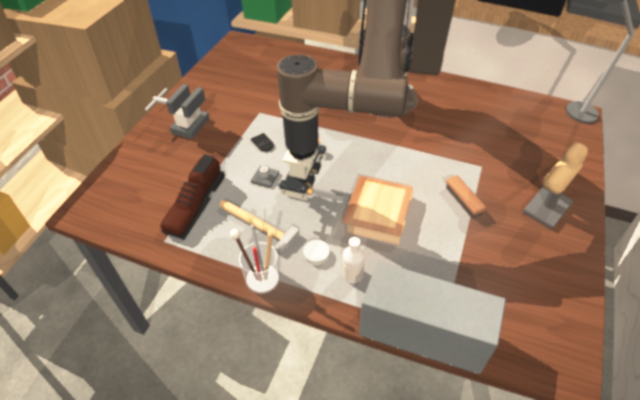

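View pics/t3.png

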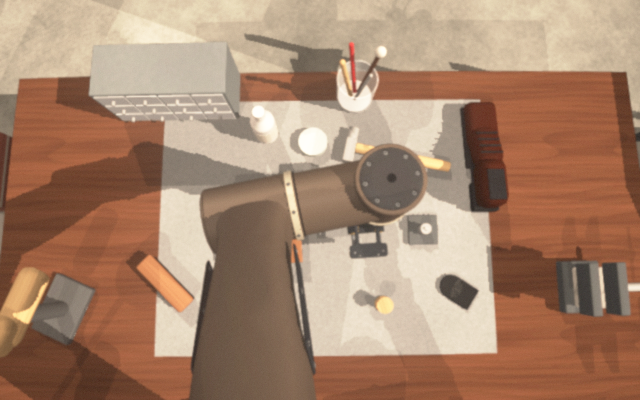

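```bash
cat >> h.py <<'E'
def tri(a,b):
    (o1,d1),(o2,d2)=a,b
    A=np.c_[d1,-d2];t=np.linalg.lstsq(A,o2-o1,rcond=None)[0]
    p,q=o1+t[0]*d1,o2+t[1]*d2; return (p+q)/2,np.linalg.norm(p-q)
E
python3 - <<'E'
from h import *
print(tri(ray("top",(391,178)),ray("scene",(298,64))))
print(tri(ray("top",(291,206)),ray("scene",(352,90))))
E
```

```text
(array([567.67508827, -83.77879517, 465.70526163]), np.float64(4.296932280151623))
(array([542.00096266,  47.72520933, 405.67540382]), np.float64(4.514464718759637))
```

>>> move_arm([
  {"delta_pos":[0,0.4,0],"rotation":[0,0,0]},
  {"delta_pos":[0,0.4,0],"rotation":[0,0,0]},
  {"delta_pos":[0,0.32,0],"rotation":[0,0,0]},
  {"delta_pos":[0,0,0],"rotation":[0,0,0]},
])

```text
time: 9.07
eef_pos: [567.6, -51.5, 25.7]
tcp_rot: [[-0.998, -0.062, 0.002], [-0.062, 0.998, -0.001], [-0.002, -0.001, -1.0]]
contact_force: [-0.6, 0.3, -0.6]
opening: 17.7
```

```bash
python3 - <<'E'
from h import *
s=state();print(s["time"],s["eef_pos"],s["contact_force"],s["wrist_torque"])
t=snapshot("scene");crop(t,310,160,420,250,7,"s4.png")
E
```

```text
9.075 [567.63810684 -51.48941886  25.67356217] [-0.56038964  0.30526291 -0.556039  ] [ 0.07638136 -0.01029528  0.05479914]
```

View pics/s4.png

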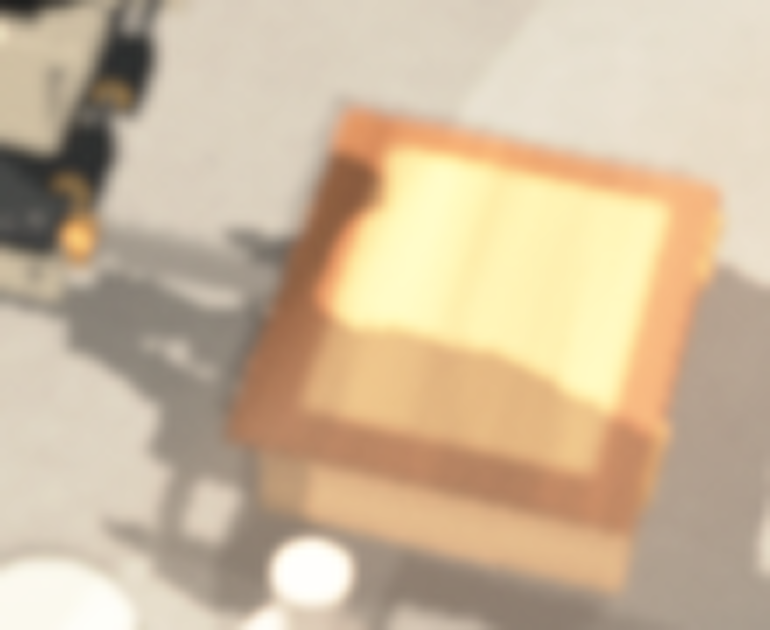

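```bash
python3 - <<'E'
import numpy as np
th=[0,0]+list(np.arange(.08,.4,.08))+list(np.arange(.4,1.88,.12)); r=156
print(len(th),th[-1])
s=r*(1-np.cos(th)); z=r*np.sin(th)+7.5; z[0]=0
for i in range(1,len(th)): print(i,round(th[i],2),round((s[i]-s[i-1])/30,3),round(-(z[i]-z[i-1])/30,3))
E
```

```text
19 1.8399999999999999
1 0 0.0 -0.25
2 0.08 0.017 -0.416
3 0.16 0.05 -0.413
4 0.24 0.083 -0.408
5 0.32 0.115 -0.4
6 0.4 0.147 -0.389
7 0.52 0.277 -0.559
8 0.64 0.342 -0.522
9 0.76 0.402 -0.477
10 0.88 0.456 -0.425
11 1.0 0.504 -0.368
12 1.12 0.544 -0.305
13 1.24 0.577 -0.238
14 1.36 0.601 -0.167
15 1.48 0.617 -0.094
16 1.6 0.623 -0.019
17 1.72 0.621 0.056
18 1.84 0.61 0.13
```

>>> move_arm([
  {"delta_pos":[0,0,-0.25],"rotation":[0,0,0]},
  {"delta_pos":[0,0.017,-0.416],"rotation":[0,0,0]},
  {"delta_pos":[0,0.05,-0.413],"rotation":[0,0,0]},
  {"delta_pos":[0,0.083,-0.408],"rotation":[0,0,0]},
  {"delta_pos":[0,0,0],"rotation":[0,0,0]},
])

```text
time: 9.75
eef_pos: [568.0, -47.8, 71.6]
tcp_rot: [[-0.998, -0.061, 0.004], [-0.061, 0.998, -0.0], [-0.004, -0.0, -1.0]]
contact_force: [0.3, -0.4, -2.2]
opening: 17.1
```

```bash
python3 - <<'E'
from h import *
s=state();print(s["time"],s["eef_pos"],s["contact_force"],s["wrist_torque"])
t=snapshot("scene");crop(t,270,130,430,250,5,"s5.png")
E
```

```text
9.75 [567.9640157  -47.76177331  71.60976413] [ 0.27347934 -0.39996142 -2.17361696] [-0.1078441  -0.00883308 -0.00103843]
```

View pics/s5.png

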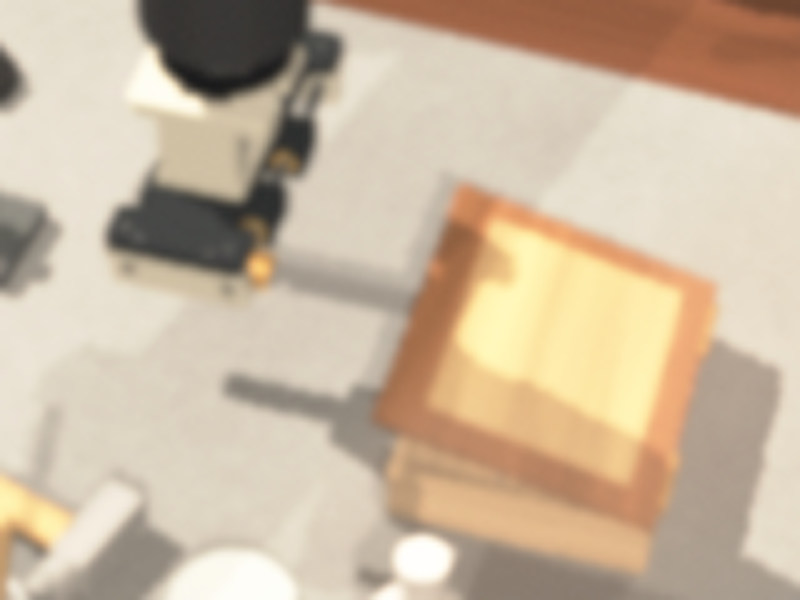

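>>> move_arm([
  {"delta_pos":[0,0.115,-0.4],"rotation":[0,0,0]},
  {"delta_pos":[0,0.147,-0.39],"rotation":[0,0,0]},
  {"delta_pos":[0,0.277,-0.56],"rotation":[0,0,0]},
  {"delta_pos":[0,0.342,-0.522],"rotation":[0,0,0]},
  {"delta_pos":[0,0.402,-0.477],"rotation":[0,0,0]},
])

```text
time: 10.42
eef_pos: [564.9, -8.7, 142.1]
tcp_rot: [[-0.998, -0.061, 0.002], [-0.061, 0.998, -0.0], [-0.002, -0.001, -1.0]]
contact_force: [-0.5, -1.6, -1.5]
opening: 17.5
```

>>> move_arm([
  {"delta_pos":[0,0.456,-0.425],"rotation":[0,0,0]},
  {"delta_pos":[0,0.504,-0.368],"rotation":[0,0,0]},
  {"delta_pos":[0,0.544,-0.305],"rotation":[0,0,0]},
  {"delta_pos":[0,0.577,-0.238],"rotation":[0,0,0]},
  {"delta_pos":[0,0,0],"rotation":[0,0,0]},
])

```text
time: 11.05
eef_pos: [561.4, 54.7, 181.2]
tcp_rot: [[-0.998, -0.062, 0.003], [-0.062, 0.998, 0.0], [-0.003, 0.0, -1.0]]
contact_force: [-0.6, -0.7, -1.3]
opening: 17.3
```

```bash
python3 - <<'E'
from h import *
s=state();print(s["time"],s["eef_pos"],s["contact_force"],s["wrist_torque"],s["joint_pos"])
t=snapshot("scene");crop(t,270,60,470,250,3.2,"s6.png")
E
```

```text
11.05 [561.43532379  54.68373515 181.23417685] [-0.59994739 -0.74200625 -1.29133993] [ 0.0589367   0.00156841 -0.03450936] [ 4.44631957e-01  2.10414641e-01 -3.03796193e-01  9.76786702e-04
 -1.05400940e+00 -3.82853416e-01]
```

View pics/s6.png

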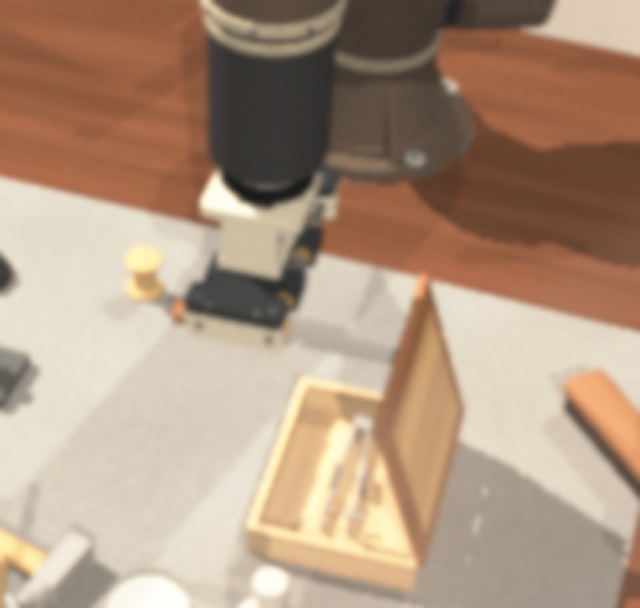

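>>> move_arm([
  {"delta_pos":[0,0.6,-0.167],"rotation":[0,0,0]},
  {"delta_pos":[0,0.617,-0.094],"rotation":[0,0,0]},
  {"delta_pos":[0,0.623,-0.019],"rotation":[0,0,0]},
  {"delta_pos":[0,0.62,0.056],"rotation":[0,0,0]},
  {"delta_pos":[0,0.61,0.13],"rotation":[0,0,0]},
])

```text
time: 11.72
eef_pos: [555.3, 146.2, 183.1]
tcp_rot: [[-0.998, -0.061, 0.001], [-0.061, 0.998, -0.0], [-0.001, -0.001, -1.0]]
contact_force: [0.6, -1.5, -1.4]
opening: 17.2
```

```bash
python3 - <<'E'
from h import *
s=state();print(s["time"],s["eef_pos"],s["contact_force"],s["wrist_torque"],s["joint_pos"])
cv2.imwrite("pics/s7.png",snapshot("scene")[60:260,270:470].repeat(3,0).repeat(3,1));cv2.imwrite("pics/t7.png",snapshot("top"))
E
```

```text
11.725 [555.25344053 146.2251003  183.14746192] [ 0.64289371 -1.45839481 -1.41851711] [-0.40888132  0.09576225  0.04189759] [ 0.59892374  0.22594566 -0.27870353  0.00136923 -1.06527263 -0.53863742]
```

View pics/s7.png

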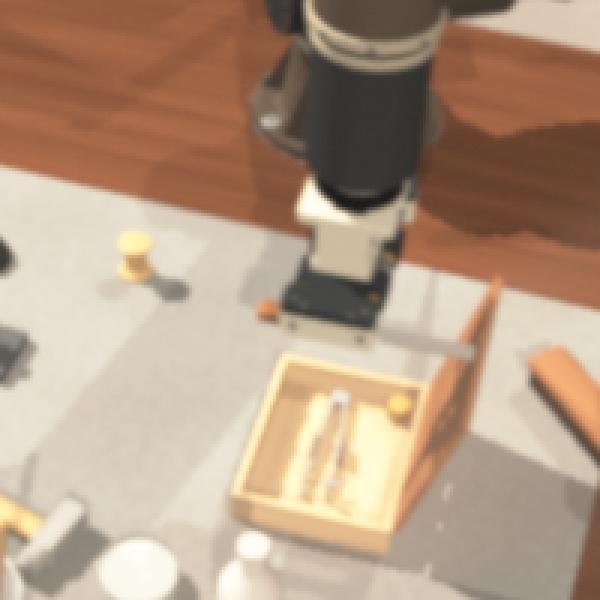

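View pics/t7.png

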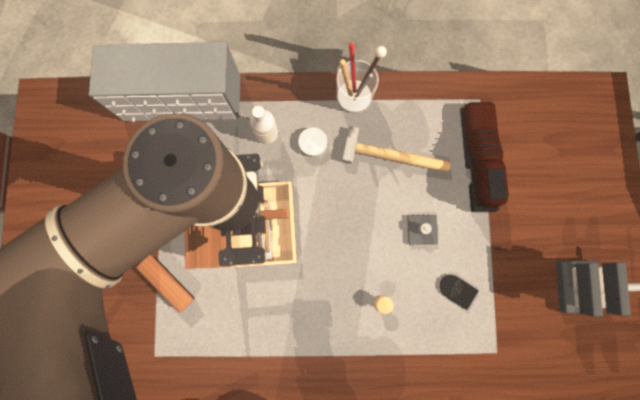

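```bash
python3 - <<'E'
from h import *
A=Rot(np.radians(93.5));B=Rot(np.radians(99))
plan([([561,60,183],A,3),([521,-103,60],B,7),([521,-103,12],B,2)])
E
```

```text
[-0.004, -0.967, -0.004] [-0.0, 0.0, 0.0] 
[-0.004, -0.968, -0.003] [-0.0, 0.0, 0.0] 
[-0.004, -0.967, -0.004] [-0.0, 0.0, 0.0] 
-> [561.  60. 183.]
[0.239, -0.763, 0.586] [-0.0, 0.0, -0.017] 
[0.249, -0.759, 0.586] [-0.0, 0.0, -0.017] 
[0.259, -0.756, 0.585] [-0.0, 0.0, -0.017] 
[0.269, -0.752, 0.586] [-0.0, 0.0, -0.017] 
[0.279, -0.749, 0.586] [-0.0, 0.0, -0.017] 
[0.29, -0.745, 0.586] [-0.0, 0.0, -0.017] 
[0.299, -0.741, 0.586] [-0.0, 0.0, -0.017] 
-> [ 521. -103.   60.]
[0.001, 0.0, 0.8] [-0.0, 0.001, -0.001] 
[-0.0, 0.001, 0.8] [-0.0, 0.001, -0.001] 
-> [ 521. -103.   12.]
```

>>> move_arm([
  {"delta_pos":[0,-0.967,0],"rotation":[0,0,0]},
  {"delta_pos":[0,-0.967,0],"rotation":[0,0,0]},
  {"delta_pos":[0,-0.967,0],"rotation":[0,0,0]},
  {"delta_pos":[0.239,-0.763,0.586],"rotation":[0,0,-0.017]},
  {"delta_pos":[0.249,-0.76,0.586],"rotation":[0,0,-0.017]},
])

```text
time: 12.45
eef_pos: [549.4, 10.7, 148.0]
tcp_rot: [[-0.996, -0.087, 0.002], [-0.087, 0.996, -0.0], [-0.002, -0.0, -1.0]]
contact_force: [0.1, 0.4, -0.6]
opening: 17.3
```

>>> move_arm([
  {"delta_pos":[0.259,-0.756,0.586],"rotation":[0,0,-0.017]},
  {"delta_pos":[0.269,-0.752,0.586],"rotation":[0,0,-0.017]},
  {"delta_pos":[0.279,-0.749,0.586],"rotation":[0,0,-0.017]},
  {"delta_pos":[0.29,-0.745,0.586],"rotation":[0,0,-0.017]},
  {"delta_pos":[0.3,-0.74,0.586],"rotation":[0,0,-0.017]},
])

```text
time: 13.08
eef_pos: [520.7, -105.7, 60.0]
tcp_rot: [[-0.988, -0.154, 0.002], [-0.154, 0.988, -0.0], [-0.002, -0.001, -1.0]]
contact_force: [1.1, 0.2, -1.1]
opening: 17.3
```

```bash
python3 - <<'E'
from h import *
s=state();print(s["time"],s["eef_pos"],s["contact_force"],s["wrist_torque"],s["joint_pos"])
cv2.imwrite("pics/t8.png",snapshot("top")[120:300,200:460].repeat(3,0).repeat(3,1));
crop(snapshot("scene"),260,110,430,260,4.5,"s8.png")
E
```

```text
13.075 [ 520.65123688 -105.66832632   59.96021404] [ 1.12538908  0.23727417 -1.06144115] [ 0.08489506 -0.04678829  0.02290269] [ 0.1697407   0.29581798 -0.51619441  0.00116287 -0.75666358 -0.01601247]
```

View pics/t8.png

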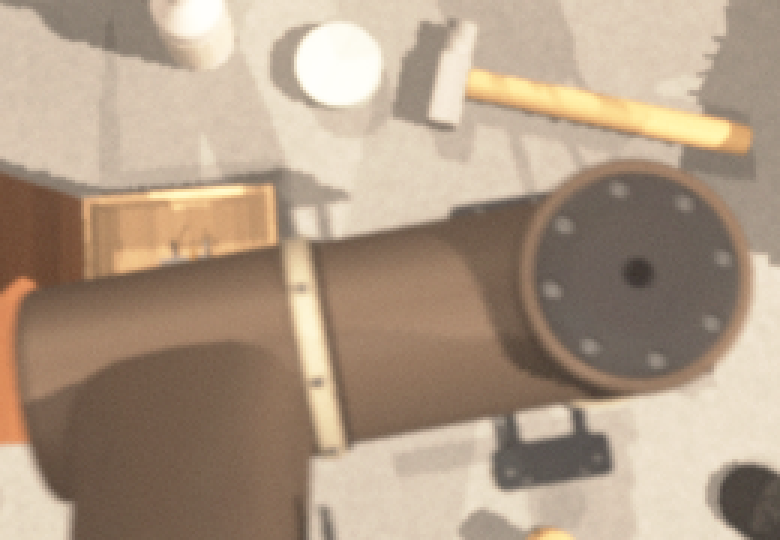

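View pics/s8.png

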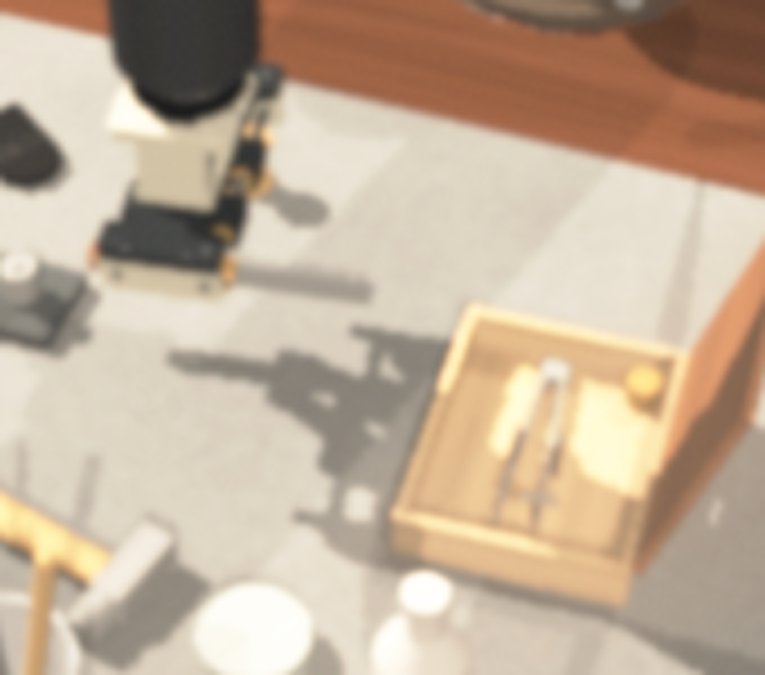

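>>> move_arm([
  {"delta_pos":[0,0,0.7],"rotation":[0,0,0]},
  {"delta_pos":[0,0,0.7],"rotation":[0,0,0]},
  {"delta_pos":[0,0,0.2],"rotation":[0,0,0]},
  {"delta_pos":[0,0,0.15],"rotation":[0,0,0]},
  {"delta_pos":[0,0,0.05],"rotation":[0,0,0]},
])

```text
time: 13.8
eef_pos: [521.1, -104.9, 6.9]
tcp_rot: [[-0.988, -0.154, 0.002], [-0.154, 0.988, -0.001], [-0.002, -0.001, -1.0]]
contact_force: [-0.9, -0.9, -0.3]
opening: 17.2
```

>>> move_arm([
  {"delta_pos":[0,0,0.05],"rotation":[0,0,0]},
  {"delta_pos":[0,0,0.03],"rotation":[0,0,0]},
  {"delta_pos":[0,0,0],"rotation":[0,0,0]},
])

```text
time: 14.18
eef_pos: [520.9, -105.0, 4.9]
tcp_rot: [[-0.988, -0.154, 0.002], [-0.154, 0.988, -0.001], [-0.002, -0.001, -1.0]]
contact_force: [-2.9, 1.8, 6.3]
opening: 17.2
```

>>> move_arm([
  {"delta_pos":[0,0,0],"rotation":[0,0,0]},
  {"delta_pos":[0,0,0],"rotation":[0,0,0]},
  {"delta_pos":[0,0,-0.4],"rotation":[0,0,0]},
  {"delta_pos":[0,0,-0.9],"rotation":[0,0,0]},
  {"delta_pos":[0,0,-0.9],"rotation":[0,0,0]},
], fingers=0.55, grip_force=20)

```text
time: 14.8
eef_pos: [520.4, -105.1, 71.4]
tcp_rot: [[-0.988, -0.154, 0.001], [-0.154, 0.988, -0.001], [-0.001, -0.001, -1.0]]
contact_force: [0.2, 1.3, -0.7]
opening: 48.1
```

```bash
python3 - <<'E'
from h import *
t=cv2.imread("pics/t8.png")
s=state();print(s["time"],s["eef_pos"],s["joint_pos"])
cv2.imwrite("pics/w9.png",snapshot("wrist"))
E
```

```text
14.8 [ 520.41965738 -105.12684974   71.35124831] [ 0.17098894  0.2802782  -0.50479776  0.00129902 -0.78458474 -0.01775104]
```

View pics/w9.png

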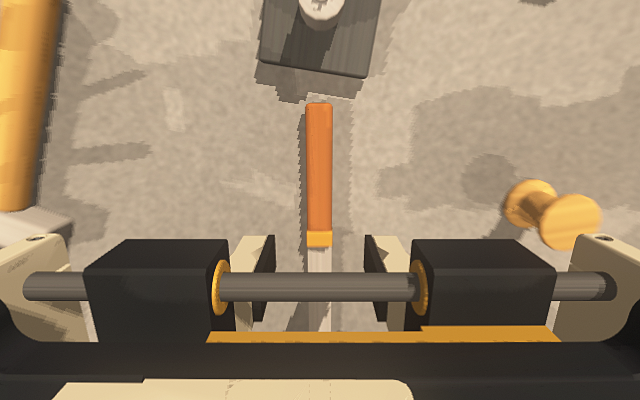

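```bash
python3 - <<'E'
from h import *
for n,p in [("root",(553,372)),("tipL",(500,512)),("tipR",(541,520)),("mid",(533,440))]:
    print(n,np.round(onz("scene",(260+p[0]/4.5,110+p[1]/4.5),12),1))
print("spool",onz("top",(385,304),44), "glue", onz("top",(264,135),0),onz("top",(258,112),150))
E
```

```text
root [482.5 135.1  12. ]
tipL [610.  137.8  12. ]
tipR [607.1 164.1  12. ]
mid [544.9 139.9  12. ]
spool [ 368.82717894 -135.60550058   44.        ] glue [779.99945623 146.36301929   0.        ] [782.80277205 139.06871958 150.        ]
```

```bash
python3 - <<'E'
from h import *
B=Rot(np.radians(186))
plan([([515,138,150],B,9)])
E
```

```text
[-0.113, 0.894, -0.278] [-0.001, 0.001, -0.215] 
[-0.261, 0.862, -0.278] [-0.001, 0.001, -0.215] 
[-0.403, 0.806, -0.278] [-0.001, 0.001, -0.215] 
[-0.531, 0.727, -0.277] [-0.001, 0.001, -0.215] 
[-0.647, 0.628, -0.277] [-0.001, 0.001, -0.215] 
[-0.742, 0.51, -0.278] [-0.001, 0.001, -0.215] 
[-0.818, 0.379, -0.277] [-0.001, 0.001, -0.215] 
[-0.869, 0.236, -0.278] [-0.001, 0.001, -0.215] 
[-0.897, 0.087, -0.279] [-0.001, 0.001, -0.215] 
-> [515. 138. 150.]
```

>>> move_arm([
  {"delta_pos":[-0.113,0.894,-0.5],"rotation":[0,0,-0.215]},
  {"delta_pos":[-0.261,0.862,-0.5],"rotation":[0,0,-0.215]},
  {"delta_pos":[-0.403,0.806,-0.5],"rotation":[0,0,-0.215]},
  {"delta_pos":[-0.531,0.727,-0.5],"rotation":[0,0,-0.215]},
  {"delta_pos":[-0.647,0.628,-0.5],"rotation":[0,0,-0.215]},
], fingers=0.61)

```text
time: 15.48
eef_pos: [516.4, 30.9, 146.2]
tcp_rot: [[-0.537, -0.844, 0.002], [-0.844, 0.537, -0.0], [-0.001, -0.002, -1.0]]
contact_force: [1.1, 0.8, 0.1]
opening: 53.3
```

>>> move_arm([
  {"delta_pos":[-0.742,0.51,-0.1],"rotation":[0,0,-0.215]},
  {"delta_pos":[-0.818,0.379,0],"rotation":[0,0,-0.215]},
  {"delta_pos":[-0.869,0.236,0],"rotation":[0,0,-0.215]},
  {"delta_pos":[-0.897,0.087,0],"rotation":[0,0,-0.215]},
  {"delta_pos":[0,0,0],"rotation":[0,0,0]},
])

```text
time: 16.1
eef_pos: [513.3, 139.5, 148.5]
tcp_rot: [[0.106, -0.994, 0.002], [-0.994, -0.106, -0.0], [0.0, -0.002, -1.0]]
contact_force: [-0.2, 0.6, 0.8]
opening: 53.3
```

```bash
python3 - <<'E'
from h import *
s=state();print(s["time"],s["eef_pos"],s["joint_pos"],s["opening"])
np.save("cw2.npy",get_calibration("wrist")["T"]);im=snapshot("wrist");cv2.imwrite("pics/w10.png",im)
cv2.imwrite("pics/t10.png",snapshot("top"));cv2.imwrite("pics/s10.png",snapshot("scene"))
E
```

```text
16.1 [513.25946928 139.52157728 148.54492298] [ 0.63539107  0.1897912  -0.41416054  0.00168376 -0.96517655  1.04046042] 53.30254155718167
```

View pics/w10.png

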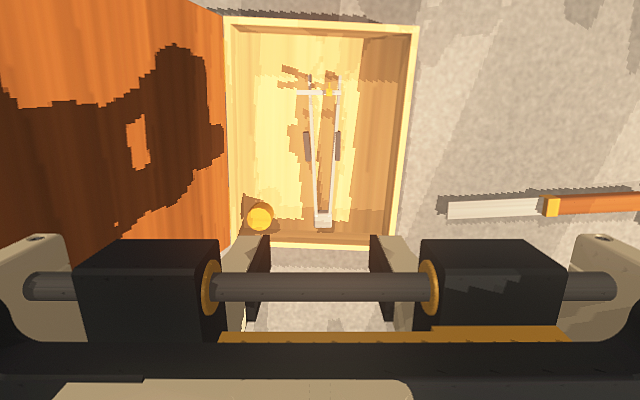

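View pics/t10.png

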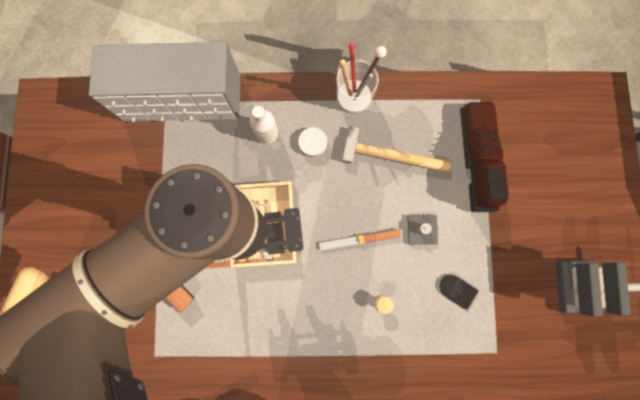

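View pics/s10.png

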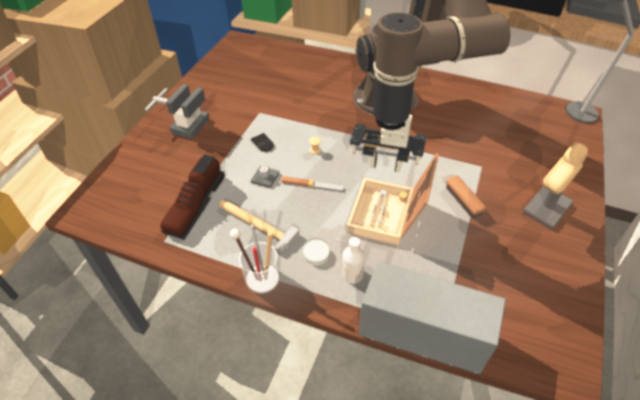

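```bash
python3 - <<'E'
from h import *
im=cv2.imread("pics/w10.png");crop(im,220,10,420,250,2.5,"w10c.png");crop(im,270,50,370,150,6,"w10d.png")
E
```

```text
(no output)
```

View pics/w10c.png

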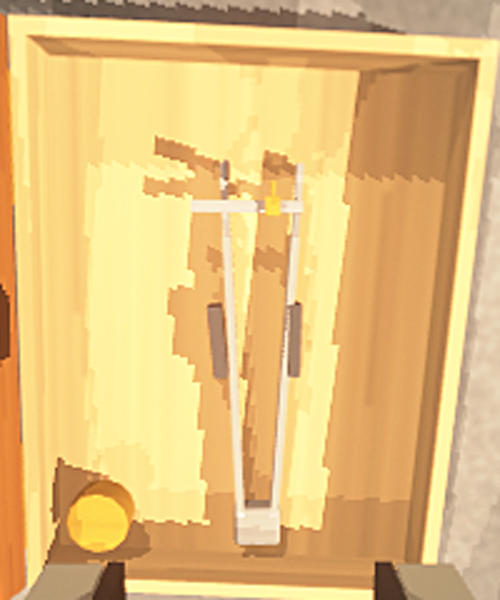

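View pics/w10d.png

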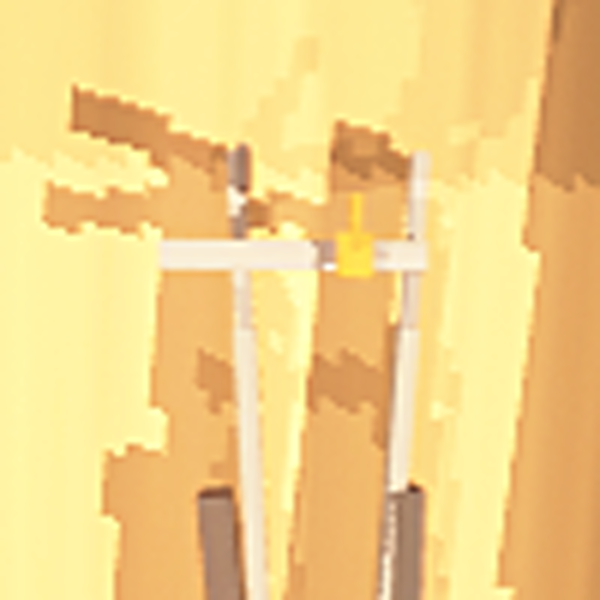

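```bash
python3 - <<'E'
from h import *
c=get_calibration("wrist");c["T"]=np.load("cw2.npy")
q=lambda u,v:(220+u/2.5,10+v/2.5)
P=lambda n,p,z:print(n,np.round(onz("wrist",q(*p),z,c),1))
P("Lpad front outer",(207,304),19);P("Lpad back outer",(213,378),19);P("Rpad front outer",(302,303),19);P("Rpad back outer",(300,376),19)
P("root end",(259,543),19);P("root L",(237,505),17);P("root R",(281,505),17)
P("tipL",(225,162),17);P("tipR",(299,166),17)
P("front wall top outer near",(438,598),36);P("front wall top outer far",(495,40),36);P("front wall inner far",(475,60),36)
P("hinge-side wall top inner near",(42,560),36);P("hinge wall inner far",(25,40),36)
P("side wall far outer",(250,25),36);P("side wall far inner",(250,42),36)
P("rider fin",(274,183),27);P("tub",(99,522),25)
E
```

```text
Lpad front outer [564.5 160.5  19. ]
Lpad back outer [538.4 155.9  19. ]
Rpad front outer [568.4 127.1  19. ]
Rpad back outer [542.4 124.5  19. ]
root end [476.1 132.2  19. ]
root L [490.  142.2  17. ]
root R [491.8 125.4  17. ]
tipL [612.3 158.9  17. ]
tipR [613.7 133.7  17. ]
front wall top outer near [468.1  64.5  36. ]
front wall top outer far [654.7  79.5  36. ]
front wall inner far [648.5  84.6  36. ]
hinge-side wall top inner near [467.8 211.5  36. ]
hinge wall inner far [639.3 222.5  36. ]
side wall far outer [650.7 154.5  36. ]
side wall far inner [646. 154.  36.]
rider fin [606.8 141.8  27. ]
tub [480.6 193.2  25. ]
```

```bash
python3 - <<'E'
from h import *
im=cv2.imread("pics/s10.png");crop(im,340,140,450,250,7,"s10c.png")
E
```

```text
(no output)
```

View pics/s10c.png

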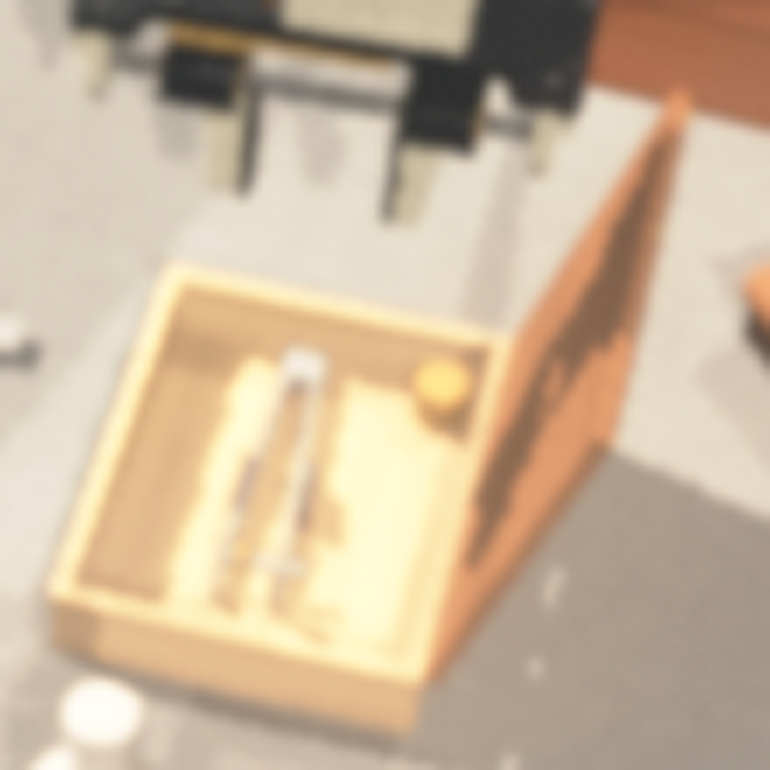

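```bash
python3 - <<'E'
from h import *
q=lambda u,v:(340+u/7,140+v/7)
n=np.array([np.cos(np.radians(3.7)),np.sin(np.radians(3.7)),0]);u=np.array([-n[1],n[0],0])
C=np.array([551.5,222,36.5])
for nm,p,off in [("near free",(610,447),95),("near free outer",(615,440),95),("far free",(678,95),-95),("near hinge",(435,682),95)]:
    o,d=ray("scene",q(*p)); t=(n@(C+off*n-o))/(n@d); X=o+t*d; r=X-C
    print(nm,np.round(X,1),"along u",round(r@u,1),"z",round(r[2],1),"lean deg",np.degrees(np.arctan2(r@u,r[2])),np.hypot(r@u,r[2]))
E
```

```text
near free [642.8 283.  191.8] along u 55.0 z 155.3 lean deg 19.49541638319932 164.77832209805055
near free outer [642.7 284.2 196. ] along u 56.2 z 159.5 lean deg 19.405892296749347 169.09236389732192
far free [453.4 266.9 191.2] along u 51.2 z 154.7 lean deg 18.301700590888455 162.94438409524471
near hinge [645.8 236.5  36.9] along u 8.4 z 0.4 lean deg 87.39721196820449 8.401801374131491
```

```bash
python3 - <<'E'
from h import *
B=Rot(np.radians(186.2))
plan([([555,133,60],B,4)])
E
```

```text
[0.074, -0.343, 0.735] [-0.0, -0.0, -0.002] 
[0.075, -0.343, 0.735] [-0.0, -0.0, -0.002] 
[0.075, -0.343, 0.735] [-0.0, -0.0, -0.002] 
[0.075, -0.343, 0.736] [-0.0, -0.0, -0.002] 
-> [555. 133.  60.]
```

>>> move_arm([
  {"delta_pos":[0.075,-0.343,0.735],"rotation":[0,0,-0.002]},
  {"delta_pos":[0.075,-0.343,0.735],"rotation":[0,0,-0.002]},
  {"delta_pos":[0.075,-0.343,0.735],"rotation":[0,0,-0.002]},
  {"delta_pos":[0.075,-0.343,0.735],"rotation":[0,0,-0.002]},
  {"delta_pos":[0,0,0],"rotation":[0,0,0]},
], fingers=0.66)

```text
time: 16.88
eef_pos: [554.4, 131.9, 58.2]
tcp_rot: [[0.106, -0.994, -0.002], [-0.994, -0.106, -0.002], [0.002, 0.002, -1.0]]
contact_force: [0.6, -0.5, -0.3]
opening: 57.5
```

```bash
python3 - <<'E'
from h import *
s=state();print(s["time"],s["eef_pos"],s["opening"],s["contact_force"])
np.save("cw3.npy",get_calibration("wrist")["T"]);im=snapshot("wrist");cv2.imwrite("pics/w11.png",im)
crop(snapshot("scene"),330,120,450,240,6,"s11.png")
print(proj("wrist",[[554,141,19],[613.6,147,12]]))
E
```

```text
16.875 [554.41299981 131.86841554  58.21608215] 57.450786603840214 [ 0.56817998 -0.475083   -0.25831992]
[[308.31975864 224.38452139]
 [308.47896676 132.23543775]]
```

View pics/w11.png

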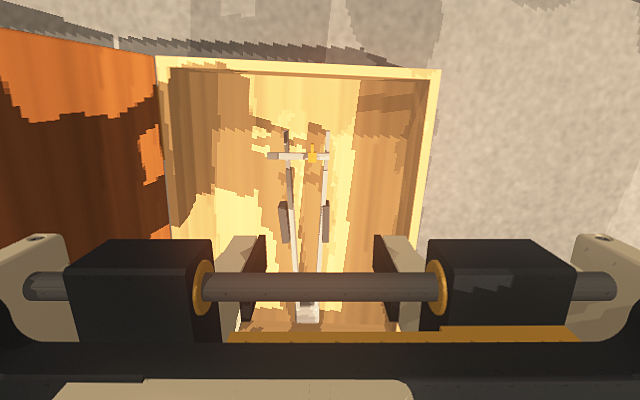

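View pics/s11.png

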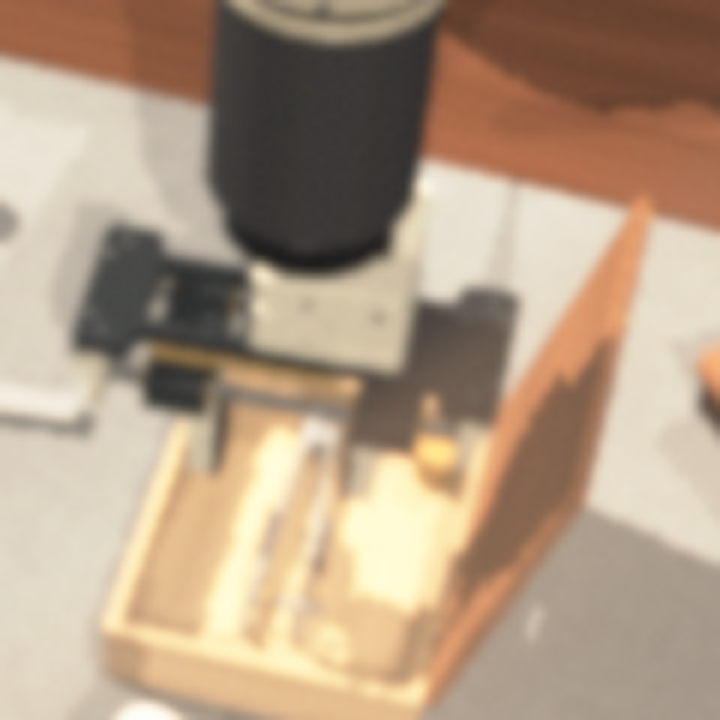

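```bash
python3 - <<'E'
from h import *
c=get_calibration("wrist");c["T"]=np.load("cw3.npy")
crop(cv2.imread("pics/w11.png"),250,110,350,250,5,"w11c.png")
P=np.array([onz("wrist",p,19,c) for p in [(279,202),(284,243),(329,201),(328,241)]]);print(np.round(P,1),P.mean(0))
E
```

```text
[[567.5 160.4  19. ]
 [538.9 155.   19. ]
 [571.5 128.3  19. ]
 [543.5 125.7  19. ]] [555.34733402 142.34546691  19.        ]
```

View pics/w11c.png

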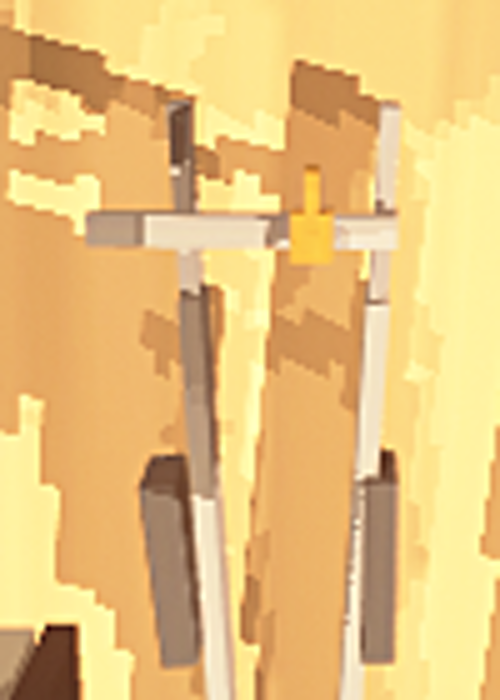

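>>> move_arm([
  {"delta_pos":[-0.07,0,0.5],"rotation":[0,0,0]},
  {"delta_pos":[0,0,0.5],"rotation":[0,0,0]},
  {"delta_pos":[0,0,0.3],"rotation":[0,0,0]},
  {"delta_pos":[0,0,0],"rotation":[0,0,0]},
])

```text
time: 17.48
eef_pos: [554.3, 135.2, 19.7]
tcp_rot: [[0.109, -0.994, -0.0], [-0.994, -0.109, -0.002], [0.002, 0.001, -1.0]]
contact_force: [-0.4, 0.3, 0.3]
opening: 58.2
```

```bash
python3 - <<'E'
from h import *
s=state();print(s["time"],s["eef_pos"],s["opening"],s["contact_force"],s["wrist_torque"])
im=snapshot("wrist");cv2.imwrite("pics/w12.png",im)
crop(snapshot("scene"),330,120,450,240,6,"s12.png")
E
```

```text
17.475 [554.30490498 135.20651544  19.71456262] 58.15148113321956 [-0.40474103  0.2759131   0.26381454] [4.84544335e-05 4.73996848e-03 2.48065832e-02]
```

View pics/w12.png

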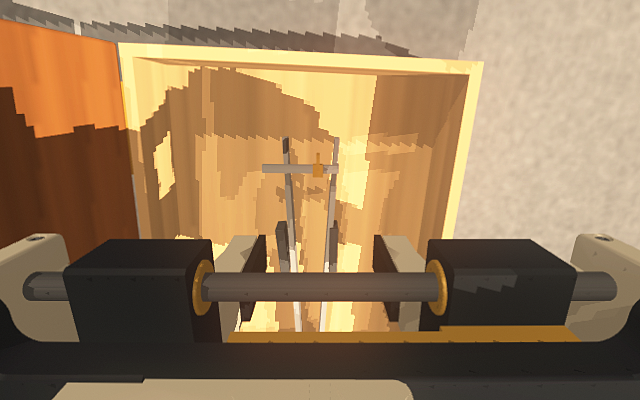

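View pics/s12.png

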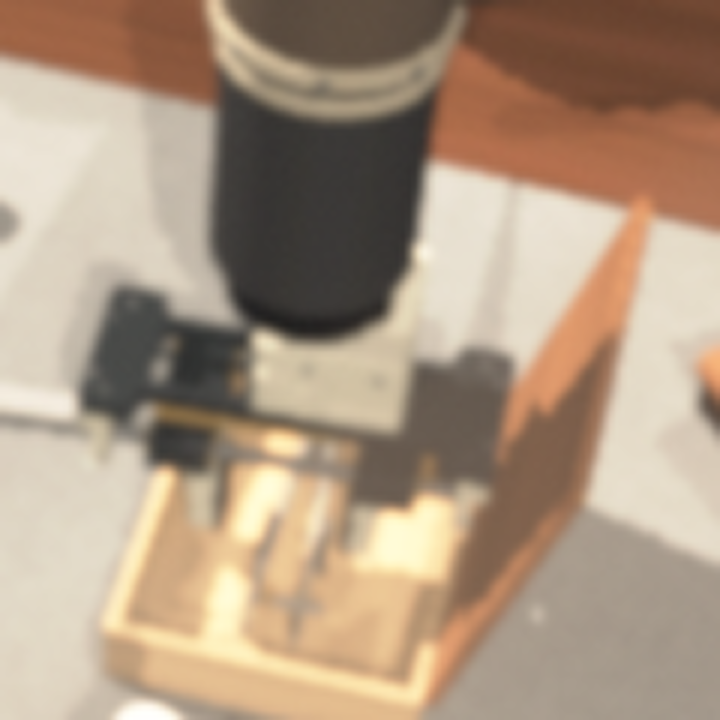

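>>> move_arm([
  {"delta_pos":[0.05,0,0.2],"rotation":[0,0,0]},
  {"delta_pos":[0.03,0,0.15],"rotation":[0,0,0]},
  {"delta_pos":[0,0,0],"rotation":[0,0,0]},
])

```text
time: 17.95
eef_pos: [555.0, 132.8, 9.8]
tcp_rot: [[0.109, -0.994, 0.001], [-0.994, -0.109, -0.001], [0.001, -0.001, -1.0]]
contact_force: [0.3, -0.4, 0.6]
opening: 57.7
```

>>> move_arm([
  {"delta_pos":[0,0,0],"rotation":[0,0,0]},
  {"delta_pos":[0,0,0],"rotation":[0,0,0]},
  {"delta_pos":[0,0,0],"rotation":[0,0,0]},
  {"delta_pos":[0,0,0],"rotation":[0,0,0]},
], fingers=0.32, grip_force=25)

```text
time: 18.45
eef_pos: [555.3, 133.2, 10.4]
tcp_rot: [[0.109, -0.994, 0.002], [-0.994, -0.109, -0.0], [0.001, -0.002, -1.0]]
contact_force: [0.6, 0.1, 0.7]
opening: 28.9
```

```bash
python3 - <<'E'
from h import *
s=state();print(s["time"],s["eef_pos"],s["opening"],s["contact_force"],s["wrist_torque"])
im=snapshot("wrist");cv2.imwrite("pics/w13.png",im)
E
```

```text
18.45 [555.32518741 133.18713285  10.36454769] 28.881725606858666 [0.61614551 0.13764779 0.65924337] [ 0.03876039 -0.01982173  0.03955559]
```

View pics/w13.png

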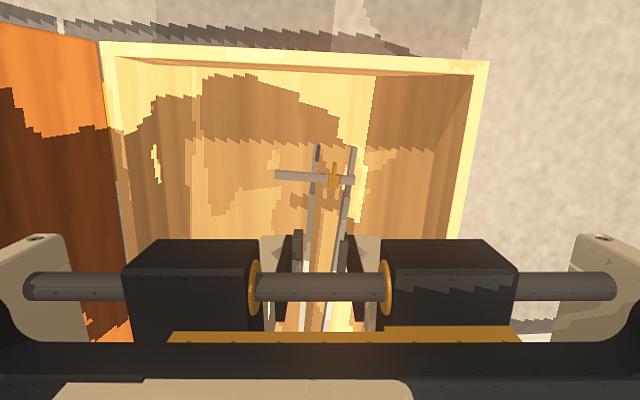

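>>> move_arm([
  {"delta_pos":[0,0,-0.2],"rotation":[0,0,0]},
  {"delta_pos":[0,0,-0.4],"rotation":[0,0,0]},
  {"delta_pos":[0,0,-0.6],"rotation":[0,0,0]},
  {"delta_pos":[0,0,-0.6],"rotation":[0,0,0]},
  {"delta_pos":[0,0,-0.6],"rotation":[0,0,0]},
])

```text
time: 19.12
eef_pos: [555.3, 133.2, 83.8]
tcp_rot: [[0.109, -0.994, 0.002], [-0.994, -0.109, -0.0], [0.0, -0.002, -1.0]]
contact_force: [-1.0, -0.1, -0.7]
opening: 28.3
```

```bash
python3 - <<'E'
from h import *
s=state();print(s["time"],s["eef_pos"],s["opening"],s["contact_force"],s["wrist_torque"])
im=snapshot("wrist");cv2.imwrite("pics/w14.png",im);crop(im,220,110,420,260,4,"w14c.png")
crop(snapshot("scene"),330,110,450,240,5,"s14.png")
E
```

```text
19.125 [555.25839192 133.19054948  83.7732415 ] 28.325737573324748 [-1.00915631 -0.10730635 -0.69665524] [ 0.01126257 -0.00421273 -0.01910471]
```

View pics/w14c.png

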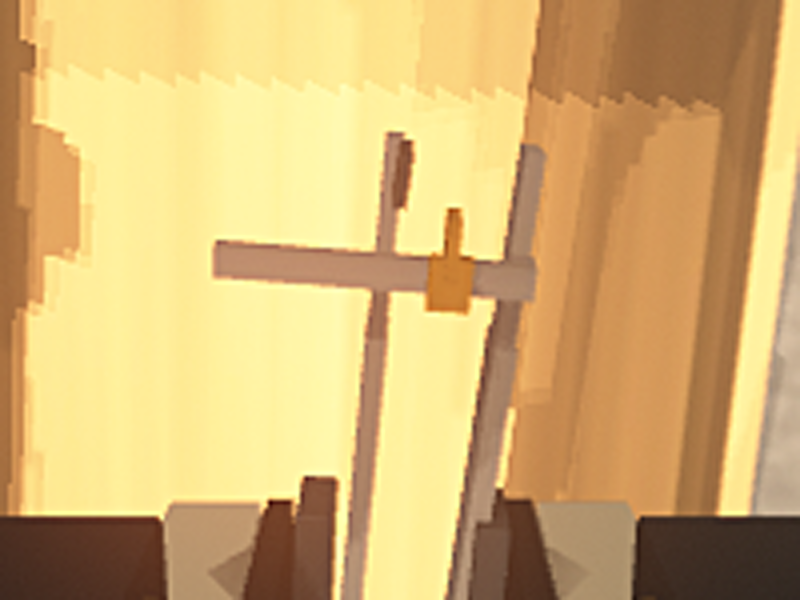

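View pics/s14.png

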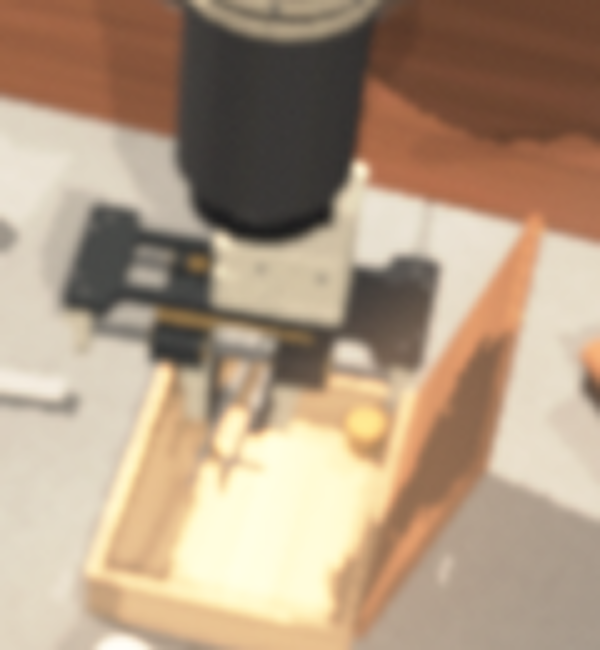

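```bash
python3 - <<'E'
from h import *
s=state();p=s["eef_pos"];M=s["tcp_rot"]
for n,q in [("tipL",(318.75,143.5)),("tipR",(353.3,147)),("barL",(273.5,175)),("barR",(354,184))]:
    X=onz("wrist",q,p[2]+(1.6 if n[0]=='t' else 14));print(n,np.round(X,1),np.round(M.T@(X-p),1))
    print(np.round(M.T@(onz("wrist",q,p[2]+8)-p),1))
E
```

```text
tipL [614.7 141.6  86.7] [ -1.3 -58.7  -1.3]
[ -1.3 -59.5  -7.7]
tipR [614.9 124.6  86.7] [ 15.6 -57.   -1.3]
[ 14.9 -57.9  -7.7]
barL [599.6 160.9  99.1] [-22.2 -45.8 -13.7]
[-23.  -44.5  -7.7]
barR [599.4 123.4  99.1] [ 15.1 -41.5 -13.8]
[ 15.8 -40.   -7.8]
```

```bash
python3 - <<'E'
from h import *
s=state();M=s["tcp_rot"]
plan([([547,95,100],M,2),([488,-195,100],M,11),([479.6,-235.4,90],M,2)])
E
```

```text
[0.626, 0.228, -0.25] [0.0, 0.0, 0.0] 
[0.626, 0.227, -0.251] [0.0, 0.0, 0.0] 
-> [547.  95. 100.]
[0.854, 0.274, -0.002] [0.0, 0.0, 0.0] 
[0.854, 0.274, -0.002] [0.0, 0.0, 0.0] 
[0.854, 0.274, -0.003] [0.0, 0.0, 0.0] 
[0.854, 0.274, -0.002] [0.0, 0.0, 0.0] 
[0.854, 0.274, -0.002] [0.0, 0.0, 0.0] 
[0.854, 0.273, -0.002] [0.0, 0.0, 0.0] 
[0.854, 0.274, -0.003] [0.0, 0.0, 0.0] 
[0.854, 0.274, -0.002] [0.0, 0.0, 0.0] 
[0.853, 0.274, -0.002] [0.0, 0.0, 0.0] 
[0.854, 0.274, -0.002] [0.0, 0.0, 0.0] 
[0.854, 0.274, -0.002] [0.0, 0.0, 0.0] 
-> [ 488. -195.  100.]
[0.654, 0.214, 0.165] [0.0, 0.0, 0.0] 
[0.655, 0.214, 0.164] [0.0, 0.0, 0.0] 
-> [ 479.6 -235.4   90. ]
```

>>> move_arm([
  {"delta_pos":[0.3,0.1,-0.5],"rotation":[0,0,0]},
  {"delta_pos":[0.626,0.228,0],"rotation":[0,0,0]},
  {"delta_pos":[0.854,0.274,0],"rotation":[0,0,0]},
  {"delta_pos":[0.854,0.274,0],"rotation":[0,0,0]},
  {"delta_pos":[0.854,0.274,0],"rotation":[0,0,0]},
])

```text
time: 19.85
eef_pos: [531.0, 23.3, 96.8]
tcp_rot: [[0.109, -0.994, 0.0], [-0.994, -0.109, -0.001], [0.001, -0.0, -1.0]]
contact_force: [-0.4, -0.2, -0.5]
opening: 28.2
```

>>> move_arm([
  {"delta_pos":[0.854,0.274,0],"rotation":[0,0,0]},
  {"delta_pos":[0.854,0.274,0],"rotation":[0,0,0]},
  {"delta_pos":[0.854,0.274,0],"rotation":[0,0,0]},
  {"delta_pos":[0.854,0.274,0],"rotation":[0,0,0]},
  {"delta_pos":[0.854,0.274,0],"rotation":[0,0,0]},
])

```text
time: 20.48
eef_pos: [503.8, -108.3, 96.9]
tcp_rot: [[0.108, -0.994, 0.0], [-0.994, -0.108, -0.001], [0.001, -0.0, -1.0]]
contact_force: [0.1, -0.5, -0.6]
opening: 28.5
```

>>> move_arm([
  {"delta_pos":[0.854,0.274,0],"rotation":[0,0,0]},
  {"delta_pos":[0.854,0.274,0],"rotation":[0,0,0]},
  {"delta_pos":[0.854,0.274,0],"rotation":[0,0,0]},
  {"delta_pos":[0.85,0.28,0.16],"rotation":[0,0,0]},
  {"delta_pos":[0.5,0.17,0.16],"rotation":[0,0,0]},
])

```text
time: 21.1
eef_pos: [478.7, -228.9, 87.2]
tcp_rot: [[0.107, -0.994, 0.0], [-0.994, -0.107, -0.0], [0.0, -0.0, -1.0]]
contact_force: [-1.2, 0.7, -0.4]
opening: 28.1
```

```bash
python3 - <<'E'
from h import *
s=state();print(s["time"],s["eef_pos"],s["opening"],s["contact_force"],s["wrist_torque"])
im=snapshot("wrist");cv2.imwrite("pics/w15.png",im)
cv2.imwrite("pics/t15.png",snapshot("top"))
M=s["tcp_rot"];plan([([479.6,-235.4,72],M,3)])
E
```

```text
21.1 [ 478.65685241 -228.85724534   87.16135178] 28.1197749103399 [-1.19344249  0.69133132 -0.36594269] [ 0.00826261 -0.03260762  0.01969649]
[0.076, -0.003, 0.164] [0.0, 0.0, -0.0] 
[0.075, -0.002, 0.165] [0.0, 0.0, -0.0] 
[0.076, -0.003, 0.164] [0.0, 0.0, -0.0] 
-> [ 479.6 -235.4   72. ]
```

View pics/w15.png

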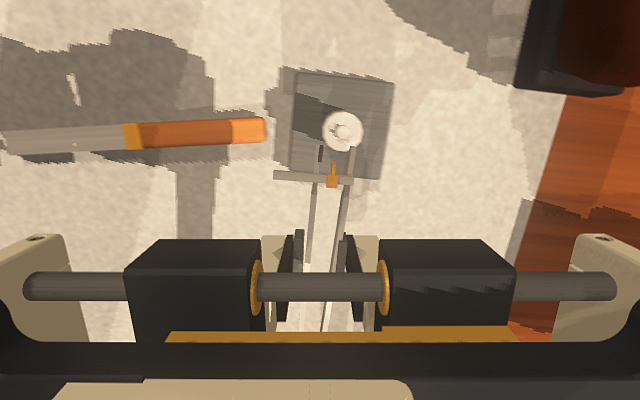

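```bash
python3 - <<'E'
from h import *
print(onz("wrist",(344,130),40))
E
```

```text
[ 540.9398706  -236.61050634   40.        ]
```

>>> move_arm([
  {"delta_pos":[0.08,0,0.16],"rotation":[0,0,0]},
  {"delta_pos":[0.08,0,0.16],"rotation":[0,0,0]},
  {"delta_pos":[0.07,0,0.16],"rotation":[0,0,0]},
  {"delta_pos":[0,0,0],"rotation":[0,0,0]},
  {"delta_pos":[0,0,0],"rotation":[0,0,0]},
], fingers=0.29)

```text
time: 21.82
eef_pos: [481.1, -234.0, 73.4]
tcp_rot: [[0.109, -0.994, 0.001], [-0.994, -0.109, -0.001], [0.001, -0.001, -1.0]]
contact_force: [0.2, -0.1, 0.1]
opening: 25.8
```

```bash
python3 - <<'E'
from h import *
s=state();print(s["time"],s["eef_pos"],s["opening"],s["contact_force"],s["wrist_torque"])
im=snapshot("wrist");cv2.imwrite("pics/w16.png",im);crop(im,260,90,400,230,5.5,"w16c.png")
t=snapshot("top");sc=snapshot("scene");crop(t,380,200,470,280,8,"t16.png");crop(sc,230,130,330,210,7.5,"s16.png")
print(onz("wrist",(344,130),40))
E
```

```text
21.825 [ 481.09609917 -233.99755704   73.36835001] 25.769170854595206 [ 0.2022622  -0.05768102  0.10386022] [-0.01332548 -0.00724894 -0.0460837 ]
[ 544.57882932 -240.74844581   40.        ]
```

View pics/w16c.png

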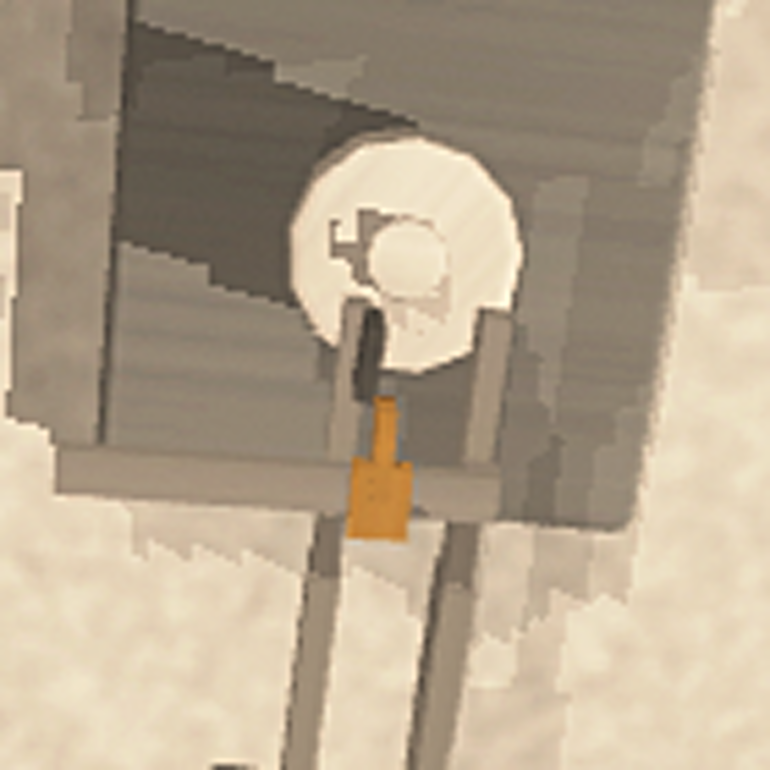

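View pics/t16.png

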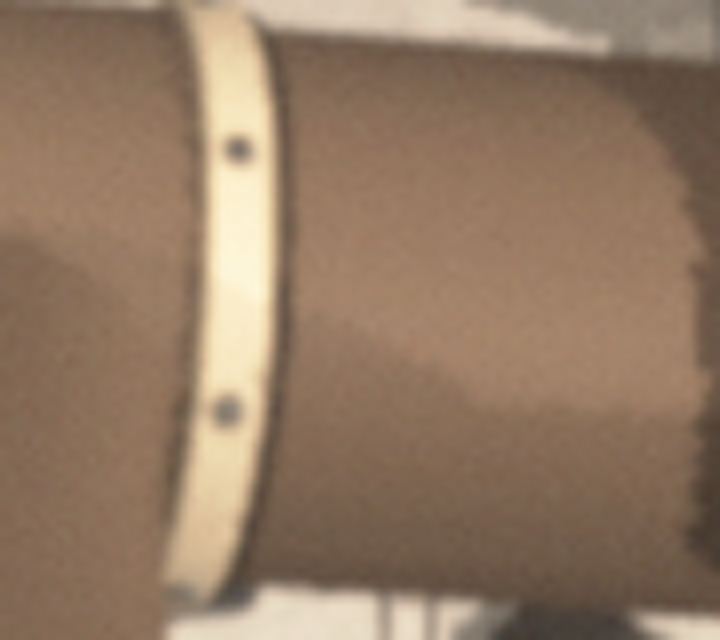

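View pics/s16.png

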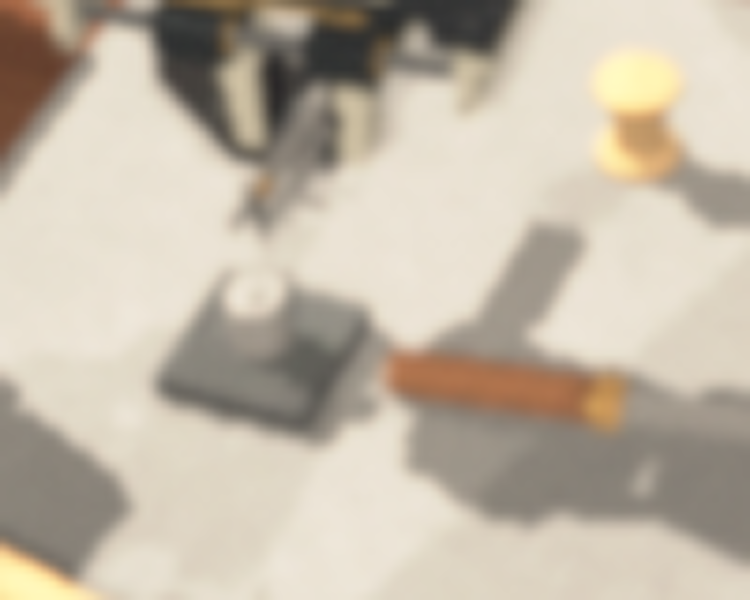

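```bash
cat > m.py <<'E'
from h import *
def tool(p,q,h,c,M,o):
    X=onz("wrist",q,o[2]+h,c);return M.T@(X-o)
E
python3 - <<'E'
from m import *
s=state();o=s["eef_pos"];M=s["tcp_rot"];c=get_calibration("wrist")
q=lambda u,v:(260+u/5.5,90+v/5.5)
for h in (14,17,20):
    T=lambda u,v:np.round(tool(None,q(u,v),h,c,M,o),2)
    print(h,"bar",T(57,468),T(498,493),"barback",T(52,493),T(497,520),"mark",T(387,399),"finbase",T(384,460),"ptr front",T(374,309),"ptr back",T(365,398),"mid",T(369,353))
T=lambda u,v,h:np.round(tool(None,q(u,v),h,c,M,o),2)
print("tips",T(357,298,5),T(495,310,5),"armL",T(325,570,5),T(300,765,5),"armR",T(460,585,5),T(428,765,5))
print("anvil",onz("wrist",q(405,255),40,c), "tipmid world",onz("wrist",q(427,305),o[2]+3,c))
E
```

```text
14 bar [-23.59 -45.79 -13.95] [ 13.41 -43.64 -13.92] barback [-24.11 -43.64 -13.95] [ 13.39 -41.3  -13.92] mark [  3.99 -51.63 -13.91] finbase [  3.79 -46.47 -13.92] ptr front [  2.85 -59.05 -13.9 ] ptr back [  2.16 -51.71 -13.91] mid [  2.47 -55.45 -13.91]
17 bar [-23.13 -46.47 -16.94] [ 13.1  -44.36 -16.92] barback [-23.63 -44.36 -16.95] [ 13.08 -42.06 -16.92] mark [  3.88 -52.18 -16.91] finbase [  3.68 -47.13 -16.92] ptr front [  2.76 -59.45 -16.9 ] ptr back [  2.09 -52.26 -16.91] mid [  2.39 -55.92 -16.91]
20 bar [-22.66 -47.14 -19.94] [ 12.79 -45.08 -19.92] barback [-23.15 -45.08 -19.95] [ 12.78 -42.83 -19.92] mark [  3.77 -52.73 -19.91] finbase [  3.58 -47.79 -19.92] ptr front [  2.68 -59.85 -19.9 ] ptr back [  2.02 -52.81 -19.91] mid [  2.31 -56.4  -19.91]
tips [  1.63 -58.81  -4.9 ] [ 13.6  -57.78  -4.89] armL [ -1.14 -34.33  -4.95] [ -3.48 -15.34  -4.98] armR [ 11.12 -32.91  -4.94] [  8.51 -15.34  -4.97]
anvil [ 540.2332275  -235.13241778   40.        ] tipmid world [ 539.61093176 -235.48982471   76.53548598]
```

>>> move_arm([
  {"delta_pos":[0,0,0],"rotation":[0,0,0]},
  {"delta_pos":[0,0,0],"rotation":[0,0,0]},
  {"delta_pos":[0,0,0],"rotation":[0,0,0]},
], fingers=0.278)

```text
time: 22.35
eef_pos: [481.0, -234.1, 73.4]
tcp_rot: [[0.109, -0.994, 0.001], [-0.994, -0.109, -0.001], [0.001, -0.001, -1.0]]
contact_force: [0.4, 0.2, -0.8]
opening: 24.7
```

```bash
python3 - <<'E'
from h import *
s=state();print(s["time"],s["eef_pos"],s["opening"],s["contact_force"],s["wrist_torque"])
im=snapshot("wrist");cv2.imwrite("pics/w17.png",im);crop(im,290,130,370,190,10,"w17c.png")
E
```

```text
22.35 [ 481.02686176 -234.13371343   73.39387175] 24.657656528326406 [ 0.35088436  0.15459786 -0.77372014] [-0.07871881 -0.00496711 -0.00051786]
```

View pics/w17c.png

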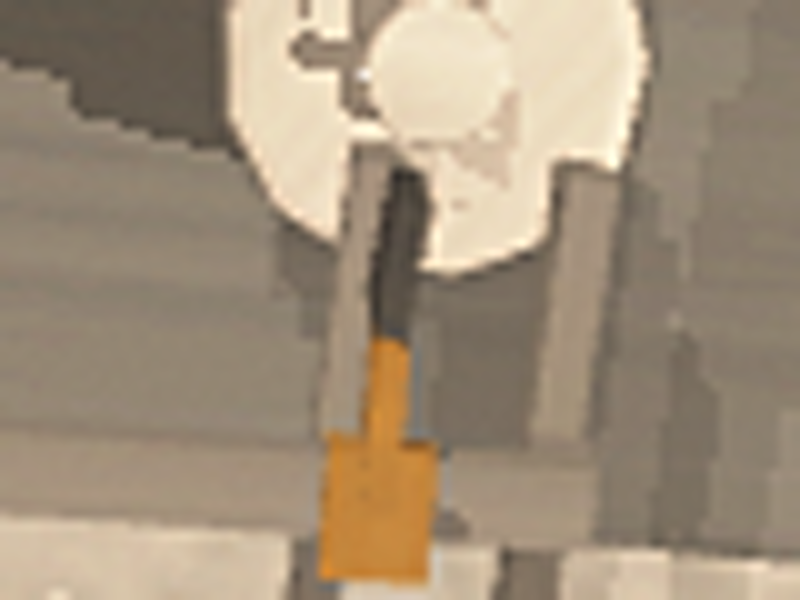

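```bash
cat > meas.py <<'E'
import sys
from m import *
def meas(im,c,M,o,h=17,show=True):
    hsv=cv2.cvtColor(im,cv2.COLOR_BGR2HSV).astype(int);g=im.astype(float).mean(2)
    H,S,V=hsv[...,0],hsv[...,1],hsv[...,2]
    gold=(S>130)&(H>8)&(H<25)
    sub=np.zeros(gold.shape,bool);sub[140:192,300:360]=True;gold&=sub
    out={"gold":[],"ptr":[]}
    b=im[...,0].astype(float)
    for r in range(142,192):
        xs=np.where(gold[r])[0]
        if len(xs): out["gold"].append((r,xs.min(),xs.max(),len(xs)))
        d=np.where((g[r,322:340]<80)&~gold[r,322:340])[0]+322
        if len(d): out["ptr"].append((r,d.min(),d.max(),len(d)))
    return out
if __name__=="__main__":
    im=cv2.imread(sys.argv[1]);s=state();o=s["eef_pos"];M=s["tcp_rot"];c=get_calibration("wrist")
    out=meas(im,c,M,o)
    print("gold",[(int(a),int(b),int(d)) for a,b,d,_ in out["gold"]]);print("ptr",[(int(a),int(b),int(d)) for a,b,d,_ in out["ptr"]])
E
python3 meas.py pics/w17.png; python3 -c "
import cv2
im=cv2.imread('pics/w17.png')
for r in (150,155,160,163,166,170): print(r,im[r,322:336].mean(1).round().astype(int).tolist(), im[r,322:336,0].tolist())"
```

```text
gold [(163, 327, 327), (164, 327, 330), (165, 327, 330), (166, 327, 330), (167, 327, 330), (168, 327, 330), (169, 326, 330), (170, 326, 330), (171, 326, 330), (172, 326, 329), (173, 323, 329), (174, 323, 332), (175, 323, 333), (176, 323, 333), (177, 322, 333), (178, 322, 333), (179, 322, 333), (180, 322, 332), (181, 322, 332), (182, 322, 332), (183, 322, 332), (184, 322, 332), (185, 322, 332), (186, 322, 332), (187, 322, 332)]
ptr [(147, 329, 331), (148, 329, 331), (149, 329, 331), (150, 328, 332), (151, 328, 331), (152, 328, 331), (153, 328, 331), (154, 328, 331), (155, 327, 331), (156, 327, 330), (157, 327, 331), (158, 327, 330), (159, 327, 328), (160, 327, 330), (161, 327, 329), (162, 327, 329), (163, 329, 329)]
150 [221, 217, 119, 140, 145, 140, 71, 63, 79, 70, 77, 161, 220, 188] [198, 189, 101, 121, 125, 120, 61, 55, 70, 61, 66, 137, 194, 163]
155 [102, 102, 137, 146, 142, 70, 64, 80, 75, 74, 137, 226, 216, 218] [89, 87, 118, 125, 122, 60, 56, 71, 65, 64, 117, 200, 190, 194]
160 [114, 129, 146, 147, 141, 58, 82, 82, 79, 92, 109, 107, 108, 111] [99, 111, 125, 125, 120, 50, 70, 71, 67, 79, 96, 94, 95, 97]
163 [111, 147, 143, 146, 140, 81, 88, 79, 83, 120, 117, 114, 103, 105] [95, 125, 122, 126, 121, 53, 67, 71, 75, 108, 103, 99, 90, 91]
166 [117, 146, 144, 143, 124, 112, 130, 130, 130, 118, 118, 119, 107, 107] [99, 124, 123, 123, 95, 49, 58, 57, 65, 110, 103, 104, 92, 93]
170 [145, 142, 143, 140, 114, 125, 133, 132, 128, 118, 117, 107, 107, 108] [122, 121, 122, 120, 74, 55, 60, 60, 75, 109, 102, 92, 93, 95]
```

```bash
python3 - <<'E'
from m import *
im=cv2.imread("pics/w17.png").astype(float).mean(2)
crop(cv2.imread("pics/w17.png"),260,140,360,200,8,"w17d.png")
s=state();o=s["eef_pos"];M=s["tcp_rot"];c=get_calibration("wrist")
for h in (14,17,20,23):
    T=lambda q:tool(None,q,h,c,M,o)
    a=T((328.6,164.0));b=T((328.1,170.5));p=[T((330.0,150)),T((329.2,155)),T((328.75,160))]
    for yaw in (2.3,3.35,4.5):
        y=-np.array([np.cos(np.radians(yaw)),np.sin(np.radians(yaw)),0])
        print(h,yaw,"mark",round(a@y,2),"finback",round(b@y,2),"ptr",[round(x@y,2) for x in p],"ptr-mark",round(p[1]@y-a@y,2))
E
```

```text
14 2.3 mark -1.16 finback -1.08 ptr [np.float64(-1.48), np.float64(-1.23), np.float64(-1.14)] ptr-mark -0.07
14 3.35 mark -0.23 finback -0.2 ptr [np.float64(-0.43), np.float64(-0.22), np.float64(-0.17)] ptr-mark 0.01
14 4.5 mark 0.8 finback 0.76 ptr [np.float64(0.72), np.float64(0.89), np.float64(0.89)] ptr-mark 0.09
17 2.3 mark -1.05 finback -0.97 ptr [np.float64(-1.36), np.float64(-1.12), np.float64(-1.03)] ptr-mark -0.07
17 3.35 mark -0.1 finback -0.08 ptr [np.float64(-0.3), np.float64(-0.1), np.float64(-0.05)] ptr-mark 0.01
17 4.5 mark 0.93 finback 0.9 ptr [np.float64(0.86), np.float64(1.02), np.float64(1.03)] ptr-mark 0.09
20 2.3 mark -0.93 finback -0.85 ptr [np.float64(-1.24), np.float64(-1.0), np.float64(-0.91)] ptr-mark -0.07
20 3.35 mark 0.02 finback 0.05 ptr [np.float64(-0.17), np.float64(0.03), np.float64(0.08)] ptr-mark 0.01
20 4.5 mark 1.07 finback 1.04 ptr [np.float64(1.0), np.float64(1.16), np.float64(1.16)] ptr-mark 0.08
23 2.3 mark -0.82 finback -0.74 ptr [np.float64(-1.12), np.float64(-0.88), np.float64(-0.8)] ptr-mark -0.07
23 3.35 mark 0.15 finback 0.17 ptr [np.float64(-0.04), np.float64(0.15), np.float64(0.2)] ptr-mark 0.01
23 4.5 mark 1.21 finback 1.18 ptr [np.float64(1.14), np.float64(1.29), np.float64(1.3)] ptr-mark 0.08
```

View pics/w17d.png

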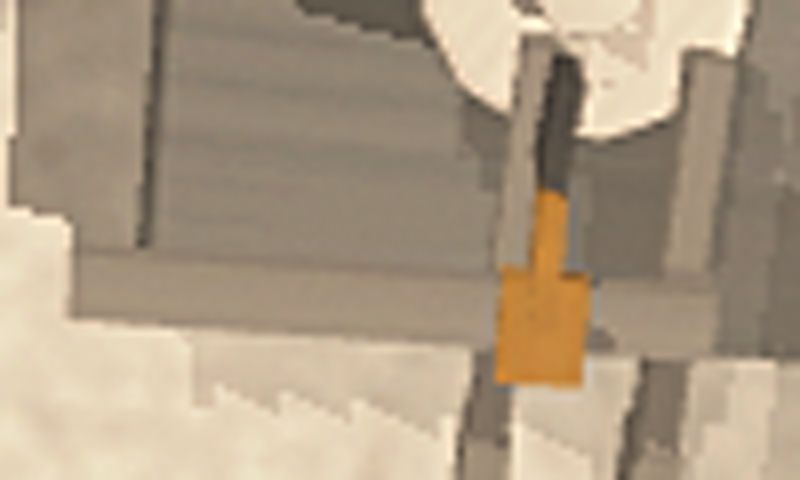

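>>> move_arm([
  {"delta_pos":[0,0,0],"rotation":[0,0,0]},
  {"delta_pos":[0,0,0],"rotation":[0,0,0]},
  {"delta_pos":[0,0,0],"rotation":[0,0,0]},
  {"delta_pos":[0,0,0],"rotation":[0,0,0]},
  {"delta_pos":[0,0,0],"rotation":[0,0,0]},
])

```text
time: 23.02
eef_pos: [481.0, -234.1, 73.4]
tcp_rot: [[0.109, -0.994, 0.001], [-0.994, -0.109, -0.001], [0.001, -0.001, -1.0]]
contact_force: [-1.2, 0.7, -1.1]
opening: 24.4
```

```bash
python3 - <<'E'
from h import *
s=state();print(s["time"],s["eef_pos"],s["opening"],s["contact_force"],s["joint_vel"].round(4))
im=snapshot("wrist");cv2.imwrite("pics/w18.png",im)
a=cv2.resize(im[120:200,270:370],None,fx=8,fy=7,interpolation=cv2.INTER_CUBIC);cv2.imwrite("pics/w18c.png",a)
cv2.imwrite("pics/s18.png",snapshot("scene"))
b=cv2.imread("pics/w13.png");cv2.imwrite("pics/w13c.png",b[120:200,270:370].repeat(7,0).repeat(8,1))
E
python3 meas.py pics/w18.png
```

```text
23.025 [ 481.00896937 -234.11767872   73.36757825] 24.428968992464956 [-1.16268684  0.67064257 -1.06714155] [-0.0009  0.0002  0.0002 -0.0018  0.0008 -0.0007]
gold [(163, 327, 327), (164, 327, 330), (165, 327, 330), (166, 327, 330), (167, 327, 330), (168, 327, 330), (169, 326, 330), (170, 326, 330), (171, 326, 330), (172, 326, 329), (173, 323, 329), (174, 323, 332), (175, 323, 333), (176, 322, 333), (177, 322, 333), (178, 322, 333), (179, 322, 332), (180, 322, 332), (181, 322, 332), (182, 322, 332), (183, 322, 332), (184, 322, 332), (185, 322, 332), (186, 322, 332), (187, 322, 332)]
ptr [(147, 329, 331), (148, 329, 331), (149, 329, 331), (150, 328, 332), (151, 328, 331), (152, 328, 331), (153, 328, 331), (154, 328, 331), (155, 327, 331), (156, 327, 330), (157, 327, 331), (158, 327, 330), (159, 327, 328), (160, 327, 327), (161, 327, 327), (162, 327, 329), (163, 329, 329)]
```

View pics/w18c.png

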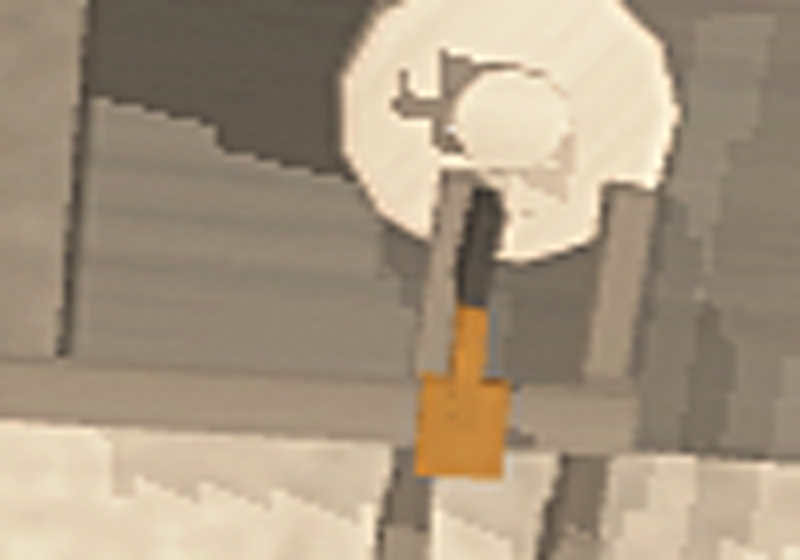

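View pics/w13c.png

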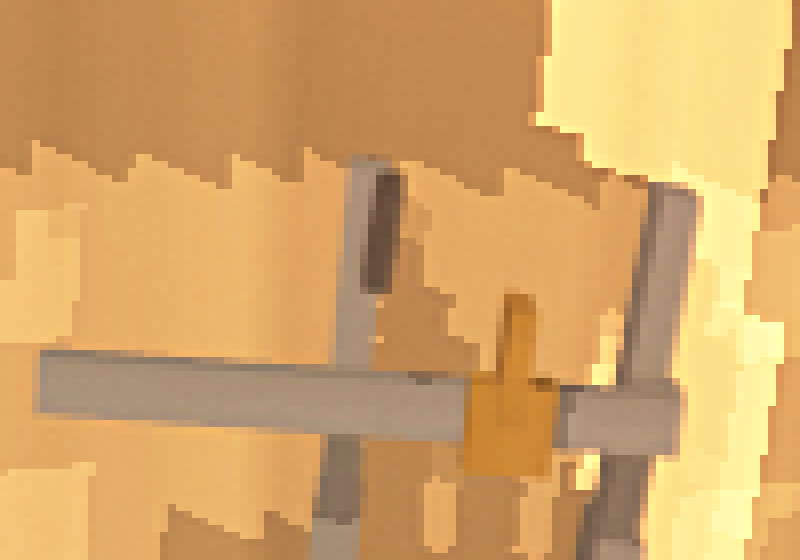

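View pics/s18.png

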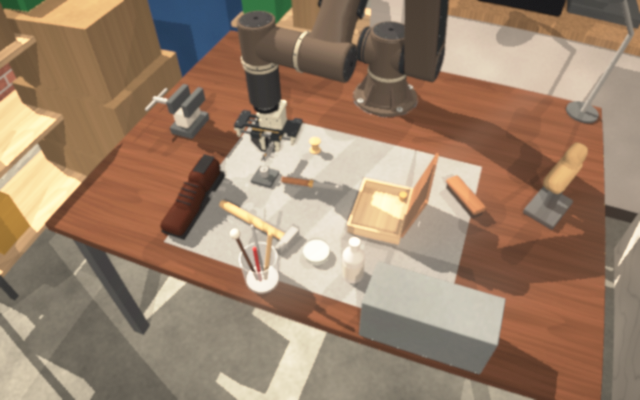

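```bash
python3 -c "
from rig import *
print(finish_job(), state()['time'])"
```

```text
the job is handed in; nothing more can be done
the job is handed in; nothing more can be done
```

I pried the lid open with the blade and laid the blade back flat near where it had been. The tweezers are out of the case, held over the anvil and squeezed to the rider mark, and I handed the job in at about 23 s of the 64 s allowed.

**Final checks**
- **Lid:** it stands open by itself at roughly 107–109° and stayed there after the blade was withdrawn.
- **Tip position:** the tips are centred over the anvil to within about 1 mm and roughly 35 mm above its top. The force readings show no contact.
- **Level:** the crossbar and tips sit in the same image rows as when the tweezers lay flat on the case floor. I take them as level to about 1°; that is an image comparison, not a direct measurement.
- **Tip gap:** the pointer and the rider's fin line up to within about 0.1 mm. The gripper reads 24.4–24.7 mm, which by the given width ratio is a tip gap of about 10–10.5 mm.
- **Steadiness:** two pictures 0.7 s apart showed the fins in the same place.

**Disagreements and corrections**
- The scene and top cameras disagreed by about 4–5 mm in y, so I used the wrist camera for the tweezers and for the final placing over the anvil.
- On the first approach I chose a wrist turn that brought the last joint right up to its limit (−3.0296 of −3.03 rad). I turned it back before grasping anything.

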